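# Set a flange plate in the jig with its spacer and hold it against the fence

## Robot

A 6-joint arm with a two-finger parallel gripper is mounted at the origin on the work surface. World frame = base frame: x ahead of the robot, y to its left, z up, the work surface at z = 0. Lengths are in m, angles in rad, forces in N, time in s.
With the tool pointing down it reaches from about 0.325 to 0.85 m from the base axis. Payload 15.5 kg.
Tool frame: the origin (TCP) lies at the very end of the fingers, on their centre line; the grasp point (between the pads) lies 19 mm behind it; z points along the fingers, y is the direction in which the jaws open and shut (so a half turn about z gives the same grasp; the last joint's range is limited). The gripper opens to 91 mm and grips with 3 to 60 N. Pads are 32 mm wide; open, the fingers measure 118 mm over their backs; the gripper's body (76 mm by 178 mm) begins 60 mm behind the grasp point.
Start: joints at [1.155, 0.494, 1.345, -0, 1.302, -0.096], TCP at [0.197, 0.593, 0.214] pointing down, gripper open.
Joint ranges: [-2.91, 2.91], [-0.82, 2.16], [0.22, 2.67], [-1.22, 4.37], [0.12, 2.79], [-3.08, 3.08]. Speed limits (rad/s): [1.89, 1.89, 2.57, 3.01, 3.01, 3.01].

## Interface

Orientations are given as [roll, pitch, yaw] about the fixed x, y, z axes, in that order (R = Rz(yaw) Ry(pitch) Rx(roll)).
In Python, from rig import ctrl, cams, finish_job, look_for, spot_point gives the robot as it stands.
- The arm moves only by the tool apply_moves, never from a script. Its argument "targets" is a list of rows, each a list of 7 numbers: the shift along the tool's x, y, z in units of 25 mm (1.0 is 25 mm), then the turn, a rotation vector about the tool's x, y, z in units of 10 degrees (1.0 is 10 degrees), then the opening, from 0 (shut) to 1 (fully open). A call has exactly 8 rows; each row is the pose to reach, as a shift and turn from the pose commanded when the call began, along the tool's axes at that moment; what a row does not reach only later rows make up. A row lasts 1/8 s, in which the tool goes at most 62.5 mm and 10.7 degrees, less where a joint would pass 70% of its speed; a pose out of reach is approached as far as the arm can. A call with a gripper value outside its range is refused whole. The fingers move at their own pace and stop on an object; "newtons" is the grip in N (left out, the last holds). Time passes only in rows, so rows that repeat a pose let the fingers close, or fill a call up. It gives the time, the measured TCP pose, the force and the opening at its end, in the units of the state.
- ctrl.observe(): the state, without advancing time (a new reading comes with each control period).
- cams.grab_frame(name): name is "scene" or "side" or "wrist"; returns (picture, depth): 400x640x3 uint8, red, green, blue; 400x640 float32, m along the optical axis (not along the pixel's ray), 0 where there is no reading.
- cams.get_calibration(name): a dict with "intrinsics" (3x3 intrinsics, pixels), "rvec" (rotation vector, rad) and "tvec" (3), from world to camera coordinates, as OpenCV has them. Camera axes: x right, y down, z forward; pixel columns grow to the right and rows downward; lengths in m; the calibration is good to about 2 mm. A picture is of the moment at which its call begins: read the wrist's pose just before it. get_calibration takes no time and is no camera call; for the wrist camera it gives the pose at the moment of the call.
- finish_job(): hands the job in, once; it reports no verdict.
Trained networks look in the newest picture that a camera, given by its name, has taken for a name from the list of things; names that differ only in an ending like _2 or _b are one class to them, and where a whole thing is asked for, a point or a joint stands for the part that bears it (a point fixed in the world has none). Each returns a list of dicts, best first, with "confidence" (0 to 1); they miss things now and then, are a little off and sometimes report something else, mostly with a low value. They report only what shows in the picture. A call takes as long as a camera call.
- look_for(query, camera): "at" ([x, y, z] in m, in the coordinates of the camera as it stood for that picture, good to about 4 mm: the middle of the surface that is visible of it).
- spot_point(query, camera): "at" ([x, y, z] in m, in the coordinates of the camera as it stood for that picture, good to about 4 mm: a listed point, or the origin of a listed thing).
The state is a dict: "clock": time; "q": joint angles; "joint_velocities": joint speeds; "effort": joint torques, N m; "eef_pos": TCP position; "tool_rot": TCP orientation; "ft_force": force on the tool from outside, world axes, zero at the start; "moment": the same for the moment, N m; "finger_gap": finger opening in m.
Only numpy, scipy, OpenCV 4.12 (cv2) and the standard library are available. Lean on these libraries where they do the work, as an engineer would, in place of code of your own. Each camera call takes 0.05 s, during which the arm holds its last target.

## Task

Clear the two steel offcuts off the jig's bed into the scrap bin, then slide the steel spacer, standing on its foot, into the one gap beside the black flange plate that is wide enough for it, all the way in until its foot meets the back fence, and let go of it there. Last, push the plate along the bed until its back face is flush against the fence and finish while still holding it pressed firmly there: do not back off at the end. Leave the can and the two ring clamps beyond the jig where they are.

Things in the scene. Friction and masses are not known exactly. Their poses are not given: they have to be found in the camera images.
- jig: Fixed aluminium bed of the setting jig, 190 x 250 x 12 mm, lying on the bench. Origin at the centre of its underside; x points to the fence (away from the robot), y along the fence, z up. The bed's top is 12 mm above the bench.
- fence: Steel back fence along the far edge of the bed, fixed: 250 mm long, 16 mm thick, 38 mm high above the bed. Origin on the middle of its front face (the face towards the robot), at the level of the bed's top; x points through the fence away from the robot, y along it, z up. The bed reaches 174 mm in front of this face.
- thick_stop: Fixed steel side stop on the bed, 120 mm long along the jig's x, 46 mm wide, 20 mm high; at one end of the plate (left or right by chance), its centre 86 mm from the middle of the fence along the fence; its far end is about 1 mm off the fence. Origin at the centre of its underside, on the bed. The gap between it and the plate is only 6 to 10 mm: too narrow for the spacer.
- thin_stop: Fixed steel side stop on the bed like the other, but 20 mm wide: 120 mm long, 20 mm high, its centre 86 mm from the middle of the fence on the side away from the thick stop; its far end is about 1 mm off the fence. Origin at the centre of its underside, on the bed. The gap between it and the plate is 19 to 23 mm.
- plate_center (a point): Loose black cast flange plate, about 0.4 kg, lying flat on the bed between the stops: 60 mm (x) by 110 mm (y) by 22 mm high, with a round boss (36 mm diameter, 10 mm higher) in the middle of its top and a bolt hole near each end. This point is the centre of the 22 mm slab, 11 mm above the bed; axes along the plate's edges, x towards the fence. At the start its back face stands 45 to 53 mm in front of the fence and it is turned by up to 2 degrees. It slides with some 2 to 7 N.
- spacer_center (a point): Loose spacer of dark steel flat bar, 0.2 kg, an upside-down T standing on its foot on the bench: all of it 15 mm thick (its y); foot 60 mm long (its x) and 20 mm high; in the middle of the foot an upright grip tab 24 mm long (x) reaching 62 mm high. This point is half-way up, 31 mm above the underside. In its place its length lies along the jig's x, upright on the bed. Either end may go first.
- square_offcut_center (a point): Loose steel square-bar offcut, 30 (x) by 26 (y) by 26 mm high, 0.1 kg, lying on the bed either between plate and fence or in front of the plate, its x within 20 degrees of the jig's x. Point at its centre, 13 mm above the bed.
- round_offcut_center (a point): Loose steel round-bar offcut standing on end on the bed, diameter 28 mm, 26 mm high, 0.1 kg, either in front of the plate or between plate and fence (the place the square one has not). Point at its centre, 13 mm above the bed.
- bin: Fixed open scrap bin of blue plastic on the bench left or right of the jig: 150 mm (x) by 130 mm (y), 70 mm high, walls and floor 4 mm. Origin at the centre of its underside.
- clamp_a_center (a point): Black cast ring clamp with two ears, a bystander: 150 mm long, 88 mm ring, 24 mm high, lying on the bench beyond the jig on the left. Point at its centre.
- clamp_b_center (a point): The same kind of clamp, a bystander, lying beyond the jig on the right. Point at its centre.
- can_center (a point): Closed metal can, a bystander, 72 mm diameter, 85 mm high, standing behind the fence. Point at its centre.

How it is judged:
On the way, in this order (a step that is already met when the one before it is completed fails the run):
1. both offcuts lie in the bin (x of square_offcut_center in the frame of bin between -0.073 and 0.073 m and y of square_offcut_center in the frame of bin between -0.063 and 0.063 m and z of square_offcut_center in the frame of bin between 0 and 0.062 m and x of round_offcut_center in the frame of bin between -0.073 and 0.073 m and y of round_offcut_center in the frame of bin between -0.063 and 0.063 m and z of round_offcut_center in the frame of bin between 0 and 0.062 m), for 0.2 s.
2. the spacer stands on the bed in the wide gap, its foot home against the fence (x of spacer_center in the frame of fence between -0.04 and -0.027 m and (y of spacer_center in the frame of thin_stop between 0.014 and 0.03 m or y of spacer_center in the frame of thin_stop between -0.03 and -0.014 m) and y of spacer_center in the frame of fence between -0.08 and 0.08 m and z of spacer_center in the frame of fence between 0.027 and 0.035 m and angle between spacer_center's own z axis and vertical below 0.1 rad and angle between the x axis of spacer_center and the x axis of fence, either way round below 0.15 rad), for 0.2 s.
At the end, for the whole second after the job is handed in: Offcuts in the bin; spacer upright on the bed between thin stop and plate, foot within 10 mm of the fence, along it within 0.15 rad; plate flat, back face within 2.5 mm of the fence, square within 0.04 rad; robot still pressing: over 5 N on the plate, 3 N on the fence, through the last second (all of step 1 and all of step 2 and x of plate_center in the frame of fence above -0.0325 m and y of plate_center in the frame of fence between -0.03 and 0.03 m and z of plate_center in the frame of fence between 0.008 and 0.014 m and angle between the x axis of plate_center and the x axis of fence, either way round below 0.04 rad and angle between plate_center's own z axis and vertical below 0.05 rad and contact force between plate and fence above 3 N and contact force between any of the fingers, the arm and plate above 5 N and linear speed of each of plate, spacer below 0.02 m/s); the arm keeps its last pose, push and grip.
It fails at once if a bystanding clamp or the can is shifted by more than 30 mm (distance of any of clamp_a_center, clamp_b_center, can_center from where it was at the start of the episode above 0.03 m).
It also fails if it takes over 72 s, if anything falls off the work surface, if the arm or the gripper's body presses on something with over 40 N, if the wrist force passes 120 N, or if a joint passes its speed limit or range.

## Working session

There is one attempt and no reset: what is moved stays moved. The work goes in short steps, Python scripts to look and compute and a tool call to move; the robot and the scene stay as the last step left them, time stands still between calls to the robot, and variables do not carry over. Pictures are saved under pics/ and viewed, and the job is handed in when it is done.

Besides the shell and the picture viewer there is one more tool, called after "Call:" by a JSON object that holds its "fn" and its "kwargs", one argument or row to a line. apply_moves: Moves the arm, as the interface text tells. Its arguments: {"type":"object","properties":{"targets":{"type":"array"},"newtons":{"type":"number"}},"required":["targets"]}

```bash
ls; mkdir -p pics
python3 - <<'E'
from rig import ctrl,cams
import cv2
s=ctrl.observe();print({k:(s[k] if not hasattr(s[k],'round') else s[k].round(4)) for k in s})
for n in ["scene","side","wrist"]:
    im,d=cams.grab_frame(n)
    cv2.imwrite(f"pics/{n}0.png",im[:,:,::-1])
    print(n,cams.get_calibration(n))
E
```

```text
pics
{'clock': 0.0, 'q': array([ 1.1545,  0.4942,  1.3462,  0.    ,  1.3025, -0.0955]), 'joint_velocities': array([ 0.    , -0.0006,  0.0006, -0.0007, -0.0021, -0.0002]), 'effort': array([ 7.00000e-03, -8.78825e+01, -3.81863e+01,  7.12000e-02,
        5.31000e-02, -1.00000e-04]), 'eef_pos': array([0.1969, 0.5928, 0.2133]), 'tool_rot': array([-3.1404e+00, -1.0000e-04,  2.8208e+00]), 'ft_force': array([0.4236, 0.6977, 0.6018]), 'moment': array([0.0093, 0.0934, 0.0221]), 'finger_gap': 0.09119704707339375}
scene {'intrinsics': array([[364.70755194,   0.        , 322.29731916],
       [  0.        , 364.70755194, 201.03570312],
       [  0.        ,   0.        ,   1.        ]]), 'rvec': array([ 1.78646795,  1.76366035, -0.67398353]), 'tvec': array([-0.00729079, -0.42702446,  1.46182227])}
side {'intrinsics': array([[483.67729828,   0.        , 312.58803606],
       [  0.        , 483.67729828, 192.82656376],
       [  0.        ,   0.        ,   1.        ]]), 'rvec': array([ 0.07241999, -2.88067523,  1.20564241]), 'tvec': array([0.6160902 , 0.0760998 , 1.05323213])}
wrist {'intrinsics': array([[315.77650393,   0.        , 316.08830242],
       [  0.        , 315.77650393, 199.77295431],
       [  0.        ,   0.        ,   1.        ]]), 'rvec': array([-2.34051391, -1.68764495, -0.25603635]), 'tvec': array([-0.62420254, -0.03432051,  0.39246157])}
```

View pics/scene0.png

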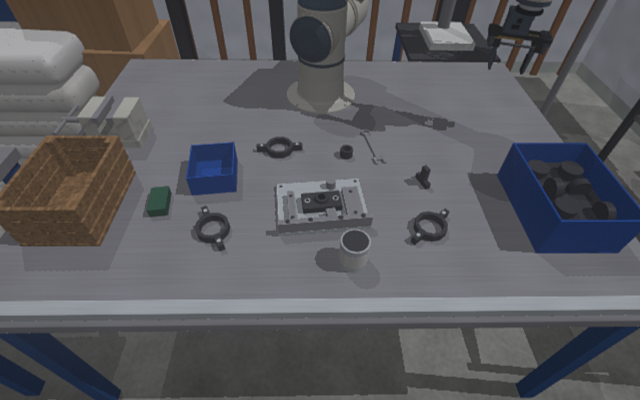

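View pics/side0.png

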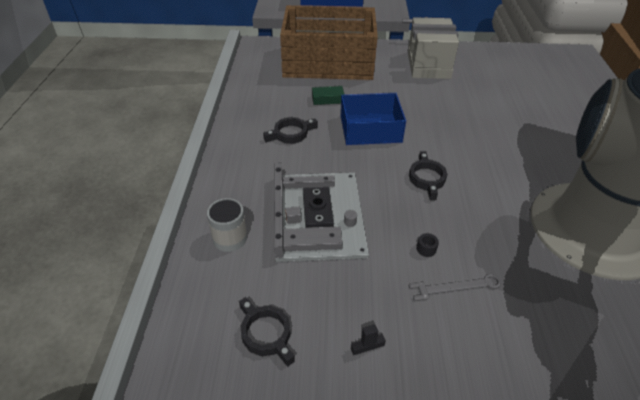

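View pics/wrist0.png

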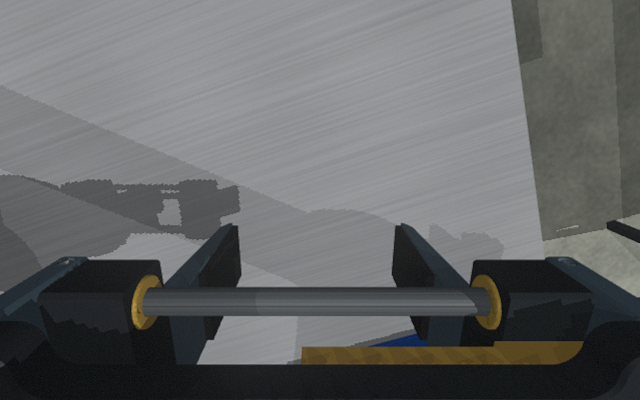

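```bash
cat > h.py <<'E'
from rig import ctrl,cams,look_for,spot_point
import numpy as np,cv2
from scipy.spatial.transform import Rotation as R
np.set_printoptions(precision=4,suppress=True)
def cal(n):
    c=cams.get_calibration(n);return np.array(c["intrinsics"]),cv2.Rodrigues(np.array(c["rvec"]))[0],np.array(c["tvec"])
def c2w(p,C): return C[1].T@(np.asarray(p)-C[2])
def w2p(p,C):
    q=C[1]@np.asarray(p)+C[2];q=C[0]@q;return q[:2]/q[2]
def px2z(u,v,z,C):
    r=C[1].T@np.linalg.inv(C[0])@[u,v,1];o=-C[1].T@C[2];return o+r*(z-o[2])/r[2]
def cloud(d,C):
    v,u=np.mgrid[:d.shape[0],:d.shape[1]]
    P=np.stack([(u-C[0][0,2])/C[0][0,0]*d,(v-C[0][1,2])/C[0][1,1]*d,d],-1)
    W=(P-C[2])@C[1]; W[d==0]=np.nan; return W
def st():
    s=ctrl.observe();print(round(s['clock'],2),s['eef_pos'],s['tool_rot'],'F',s['ft_force'],'gap',round(s['finger_gap'],4),'q',s['q']);return s
def rel(p,rpy):
    "move needed: shift units, rotvec units from current measured pose"
    s=ctrl.observe();R0=R.from_euler('xyz',s['tool_rot']);Rt=R.from_euler('xyz',rpy)
    print('shift',R0.inv().apply(np.asarray(p)-s['eef_pos'])/0.025,'turn',np.rad2deg((R0.inv()*Rt).as_rotvec())/10)
E
python3 - <<'E'
from h import *
for n in ["scene","side"]:
    im,d=cams.grab_frame(n);C=cal(n);np.save(f'pics/{n}d.npy',d)
    for q in ["jig","fence","thick_stop","thin_stop","plate_center","spacer_center","square_offcut_center","round_offcut_center","bin","can_center","clamp_a_center"]:
        print(n,q,[(c2w(r["at"],C).round(4).tolist(),round(r["confidence"],2)) for r in spot_point(q,n)[:3]])
    cv2.imwrite(f'pics/{n}z.png',cv2.resize(im[130:270,160:460] if n=='scene' else im[80:370,240:460],None,fx=2.6 if n=='scene' else 2,fy=2.6 if n=='scene' else 2)[:,:,::-1])
st()
E
```

```text
scene jig [([0.6082, -0.0114, 0.0007], 0.68)]
scene fence [([0.6836, 0.0025, 0.0156], 0.59)]
scene thick_stop [([0.6121, 0.0752, 0.0116], 0.88)]
scene thin_stop [([0.633, -0.0934, 0.0151], 0.54)]
scene plate_center [([0.6086, -0.0028, 0.0212], 0.89)]
scene spacer_center [([0.508, 0.3017, 0.0323], 0.56)]
scene square_offcut_center [([0.6631, 0.0196, 0.025], 0.43)]
scene round_offcut_center [([0.5362, 0.0151, 0.0247], 0.49)]
scene bin [([0.477, -0.3363, 0.0014], 0.96), ([0.5085, 0.3018, 0.029], 0.74)]
scene can_center [([0.7876, 0.0659, 0.043], 0.96)]
scene clamp_a_center [([0.6851, 0.2854, 0.0179], 0.6)]
side jig [([0.6061, -0.0044, 0.0012], 0.71)]
side fence [([0.6844, -0.0019, 0.0136], 0.97), ([0.5053, 0.3069, 0.0311], 0.75), ([0.6037, -0.006, 0.0017], 0.51)]
side thick_stop [([0.6155, 0.0788, 0.0098], 0.96)]
side thin_stop [([0.6347, -0.0901, 0.0127], 0.95)]
side plate_center [([0.6054, -0.005, 0.023], 0.92)]
side spacer_center [([0.5045, 0.3035, 0.0314], 0.76)]
side square_offcut_center [([0.505, 0.3048, 0.0329], 0.65), ([0.6594, 0.0238, 0.0265], 0.49), ([0.6074, -0.0044, 0.0225], 0.16)]
side round_offcut_center [([0.4791, -0.3289, 0.0026], 0.66), ([0.5365, 0.0243, 0.0274], 0.6)]
side bin [([0.4791, -0.3307, 0.0034], 0.72)]
side can_center [([0.7897, 0.0677, 0.0418], 0.82)]
side clamp_a_center [([0.6836, 0.2882, 0.0122], 0.65)]
1.35 [0.1971 0.5931 0.2139] [3.1416 0.     2.8208] F [0.5175 0.1738 0.4919] gap 0.0913 q [ 1.1545  0.4936  1.3455 -0.      1.3025 -0.0955]
```

View zooms.

View pics/scenez.png

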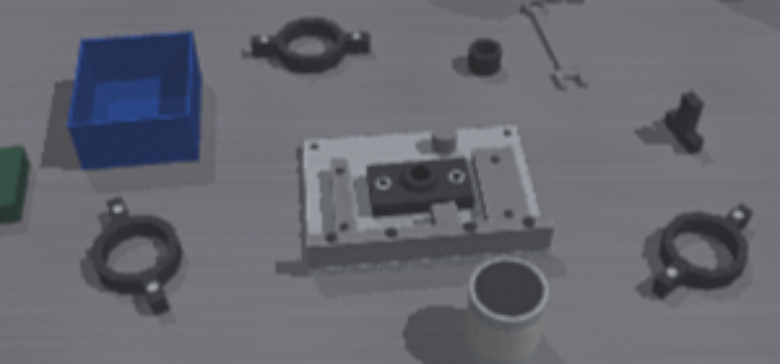

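View pics/sidez.png

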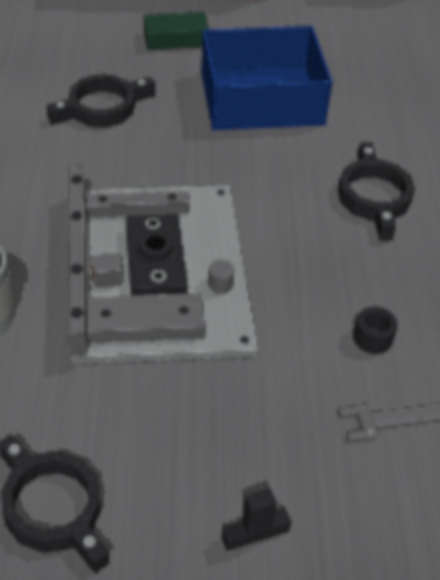

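Run:
```python
from h import *
for n in ["scene","side"]:
    d=np.load(f'pics/{n}d.npy');C=cal(n);W=cloud(d,C)
    def sel(x0,x1,y0,y1,z0,z1):
        m=(W[...,0]>x0)&(W[...,0]<x1)&(W[...,1]>y0)&(W[...,1]<y1)&(W[...,2]>z0)&(W[...,2]<z1)
        return W[m]
    for nm,b in dict(sp=(.45,.56,.25,.35,.008,.09),sptop=(.45,.56,.25,.35,.045,.09),rnd=(.515,.56,-.02,.05,.02,.06),sq=(.635,.68,-.02,.05,.034,.06),fence=(.67,.72,-.15,.14,.043,.06),bin=(.38,.58,-.42,-.25,.06,.09),thick=(.53,.7,.05,.12,.028,.04),thin=(.53,.69,-.12,-.06,.028,.04),bench=(.45,.65,.17,.22,-.05,.05)).items():
        p=sel(*b)
        if len(p):
            print(n,nm,len(p),'mean',p.mean(0),'lo',np.percentile(p,2,0),'hi',np.percentile(p,98,0))
```

```text
scene sp 199 mean [0.5128 0.3019 0.0334] lo [0.4836 0.289  0.0093] hi [0.5373 0.3159 0.0626]
scene sptop 63 mean [0.511  0.3022 0.0562] lo [0.498  0.2943 0.0454] hi [0.5211 0.3132 0.0631]
scene rnd 92 mean [0.5416 0.0198 0.0334] lo [0.5246 0.0066 0.0206] hi [0.552  0.033  0.0402]
scene sq 86 mean [0.6569 0.0142 0.0376] lo [ 0.637  -0.0155  0.0341] hi [0.6746 0.0298 0.0404]
scene fence 590 mean [ 0.6955 -0.002   0.0494] lo [ 0.6783 -0.1181  0.0436] hi [0.7116 0.1188 0.0537]
scene bin 438 mean [ 0.4854 -0.3339  0.0666] lo [ 0.4011 -0.4005  0.0603] hi [ 0.56   -0.2614  0.0721]
scene thick 523 mean [0.6225 0.079  0.0322] lo [0.5591 0.0538 0.0288] hi [0.6948 0.1102 0.0379]
scene thin 220 mean [ 0.6256 -0.09    0.0323] lo [ 0.5766 -0.1052  0.0295] hi [ 0.6772 -0.0624  0.0351]
scene bench 795 mean [ 0.5564  0.1951 -0.0004] lo [ 0.4552  0.1712 -0.0035] hi [0.6457 0.2192 0.0024]
side sp 570 mean [0.5067 0.3099 0.0356] lo [0.479  0.2943 0.0095] hi [0.5331 0.3211 0.0649]
side sptop 201 mean [0.5062 0.3086 0.059 ] lo [0.4941 0.2975 0.046 ] hi [0.5181 0.3168 0.0654]
side rnd 168 mean [0.5359 0.0265 0.0347] lo [0.523  0.0105 0.0216] hi [0.5486 0.0368 0.0411]
side sq 162 mean [0.6578 0.0204 0.0386] lo [ 0.6358 -0.011   0.0346] hi [0.6791 0.0408 0.0416]
side fence 642 mean [0.6897 0.0192 0.0515] lo [ 0.673  -0.1122  0.0455] hi [0.707  0.1262 0.056 ]
side bin 618 mean [ 0.4769 -0.3251  0.0671] lo [ 0.4006 -0.4007  0.0604] hi [ 0.5567 -0.2576  0.0731]
side thick 1110 mean [0.6149 0.0829 0.0331] lo [0.5568 0.0558 0.0289] hi [0.6723 0.1076 0.0362]
side thin 390 mean [ 0.6296 -0.0869  0.0329] lo [ 0.5743 -0.1032  0.0288] hi [ 0.6871 -0.0611  0.036 ]
side bench 2281 mean [0.5497 0.1955 0.0013] lo [ 0.4543  0.1711 -0.0015] hi [0.6459 0.219  0.0042]
```

Run:
```python
from h import *
s=st();C=cal("wrist");o=-C[1].T@C[2];R0=R.from_euler('xyz',s['tool_rot'])
print(R0.inv().apply(o-s['eef_pos']), R0.inv().apply(C[1][2]),R0.inv().apply(C[1][0]))
rel([.51,.0,.26],[np.pi,0,np.pi]); rel([.52,.0,.26],[np.pi,0,0])
```

```text
1.35 [0.1971 0.5931 0.2139] [3.1416 0.     2.8208] F [0.5175 0.1738 0.4919] gap 0.0913 q [ 1.1545  0.4936  1.3455 -0.      1.3025 -0.0955]
[ 0.0835 -0.0004 -0.1711] [-0.2973  0.0002  0.9548] [-0.0006  1.     -0.0004]
shift [-19.3595 -18.5676  -1.8428] turn [ 0.0001  0.0001 -1.8381]
shift [-19.7391 -18.4414  -1.8428] turn [ 0.0001 -0.0001 16.1619]
```

Call:
{"fn": "apply_moves", "kwargs": {
  "targets": [
    [-25, -16.7, -1.84, 0, 0, -1.84, 1],
    [-25, -16.7, -1.84, 0, 0, -1.84, 1],
    [-25, -16.7, -1.84, 0, 0, -1.84, 1],
    [-25, -16.7, -1.84, 0, 0, -1.84, 1],
    [-25, -16.7, -1.84, 0, 0, -1.84, 1],
    [-25, -16.7, -1.84, 0, 0, -1.84, 1],
    [-25, -16.7, -1.84, 0, 0, -1.84, 1],
    [-25, -16.7, -1.84, 0, 0, -1.84, 1]
  ]
}}

```text
clock: 2.35
eef_pos: [0.5024, 0.2004, 0.2446]
tool_rot: [3.141, 0.0, -3.141]
ft_force: [1.3, 1.3, -0.6]
finger_gap: 0.0916
```

Run:
```python
from h import *
s=st();rel([.66,.0,.26],[np.pi,0,np.pi])
```

```text
2.35 [0.5024 0.2004 0.2446] [ 3.1414  0.0005 -3.1413] F [ 1.3303  1.2816 -0.5825] gap 0.0916 q [ 0.269   0.3444  1.511   0.0001  1.2857 -1.3021]
shift [-6.3038 -8.0166 -0.6149] turn [0.0014 0.0028 0.0016]
```

Call:
{"fn": "apply_moves", "kwargs": {
  "targets": [
    [-6.3, -8, -0.6, 0, 0, 0, 1],
    [-6.3, -8, -0.6, 0, 0, 0, 1],
    [-6.3, -8, -0.6, 0, 0, 0, 1],
    [-6.3, -8, -0.6, 0, 0, 0, 1],
    [-6.3, -8, -0.6, 0, 0, 0, 1],
    [-6.3, -8, -0.6, 0, 0, 0, 1],
    [-6.3, -8, -0.6, 0, 0, 0, 1],
    [-6.3, -8, -0.6, 0, 0, 0, 1]
  ]
}}

```text
clock: 3.35
eef_pos: [0.6583, 0.0033, 0.2595]
tool_rot: [3.142, -0.0, -3.14]
ft_force: [0.9, 0.7, 0.3]
finger_gap: 0.0913
```

Run:
```python
from h import *
s=st()
C=cal("wrist");im,d=cams.grab_frame("wrist");cv2.imwrite('pics/w1.png',im[:,:,::-1]);np.save('pics/w1d.npy',d);np.save('pics/w1C.npy',np.array([*C[0],*C[1],C[2]]))
for q in ["fence","thick_stop","thin_stop","plate_center","square_offcut_center","round_offcut_center"]:
    print(q,[(c2w(r["at"],C).round(4).tolist(),round(r["confidence"],2)) for r in spot_point(q,"wrist")[:3]])
```

```text
3.35 [0.6583 0.0033 0.2595] [ 3.1415 -0.     -3.14  ] F [0.947  0.7022 0.3114] gap 0.0913 q [-0.0856  0.5066  1.1931  0.0001  1.442  -1.6581]
fence [([0.6826, -0.0049, 0.0118], 0.85)]
thick_stop [([0.6125, 0.0794, 0.0126], 0.75)]
thin_stop [([0.6319, -0.0922, 0.0143], 0.56)]
plate_center [([0.6285, -0.0921, 0.0147], 0.69), ([0.6042, -0.0095, 0.0245], 0.6)]
square_offcut_center [([0.6595, 0.021, 0.0229], 0.66)]
round_offcut_center [([0.536, 0.0185, 0.0247], 0.89)]
```

View pics/w1.png

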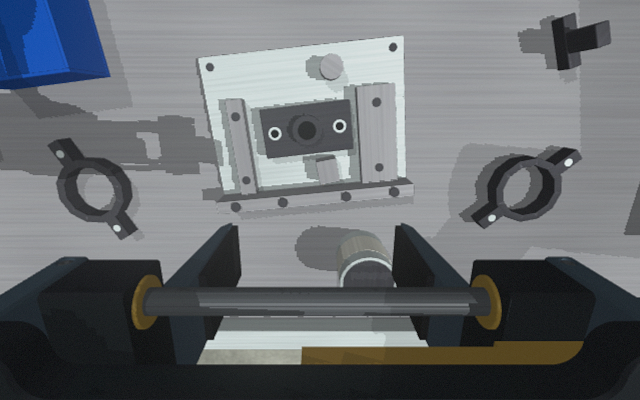

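Run:
```python
import cv2
im=cv2.imread('pics/w1.png')
cv2.imwrite('pics/w1z.png',cv2.resize(im[30:220,190:420],None,fx=3.1,fy=3.1,interpolation=cv2.INTER_CUBIC))
```

```text
(no output)
```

View pics/w1z.png

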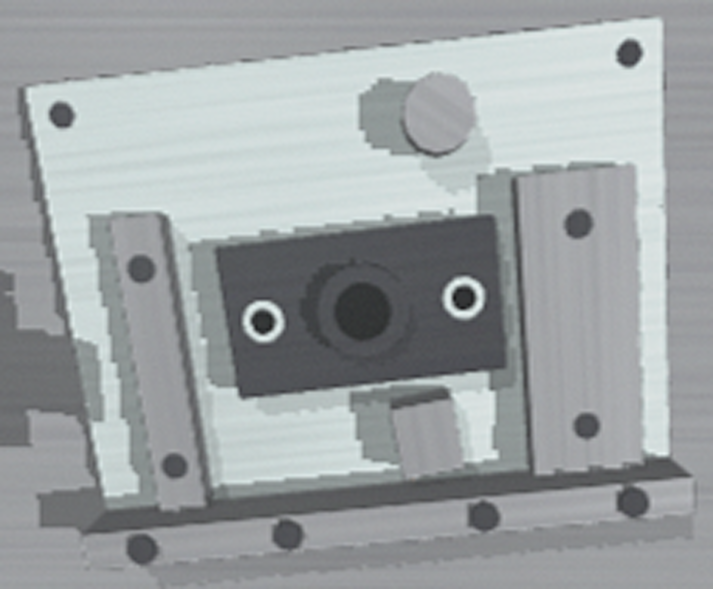

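```bash
cat >> h.py <<'E'
def ldC(f):
    a=np.load(f);return a[:3],a[3:6],a[6]
E
python3 - <<'E'
from h import *
C=ldC('pics/w1C.npy');d=np.load('pics/w1d.npy');W=cloud(d,C)
for nm,(x,y),z in [('round',(438,110),.038),('sqA',(392,408),.038),('sqB',(449,398),.038),('sqC',(465,465),.038),('sqD',(405,478),.038),
 ('bedFL',(24,86),.012),('bedFR',(661,18),.012),('fenceTL',(108,500),.05),('fenceTL',(80,531),.05),('fenceTR',(694,478),.05),('fenceTRf',(670,458),.05),
 ('plFL',(217,248),.034),('plFR',(494,215),.034),('plBR',(507,367),.034),('plBL',(241,397),.034),
 ('thinL',(110,217),.032),('thinR',(163,213),.032),('thinBR',(210,502),.032),('thinBL',(162,508),.032),('thickFL',(515,178),.032),('thickFR',(634,165),.032),('thickBL',(536,475),.032),('thickBR',(642,462),.032)]:
    u,v=190+(x+.5)/3.1-.5,30+(y+.5)/3.1-.5
    print(nm,px2z(u,v,z,C),W[int(round(v)),int(round(u))])
# heights via depth
for nm,(u,v) in dict(round=(331,66),square=(327,168),bed=(290,70),fence=(330,195)).items(): print(nm,np.nanmedian(W[v-2:v+3,u-2:u+3].reshape(-1,3),0))
# second view heights
for n in("scene","side"):
    pass
E
```

```text
round [0.5348 0.0196 0.038 ] [0.5348 0.0196 0.039 ]
sqA [0.6464 0.0027 0.038 ] [0.6469 0.0025 0.0333]
sqB [0.6423 0.0257 0.038 ] [0.6424 0.0251 0.0372]
sqC [0.6701 0.0328 0.038 ] [0.6771 0.0353 0.011 ]
sqD [0.6756 0.0081 0.038 ] [0.6824 0.008  0.0125]
bedFL [ 0.5237 -0.142   0.012 ] [ 0.5219 -0.1462  0.0011]
bedFR [0.4993 0.1062 0.012 ] [0.4988 0.1063 0.0121]
fenceTL [ 0.6818 -0.1119  0.05  ] [ 0.6927 -0.1242  0.0116]
fenceTL [ 0.6949 -0.1245  0.05  ] [ 0.7109 -0.1419 -0.0003]
fenceTR [0.6724 0.1238 0.05  ] [0.6853 0.1403 0.0005]
fenceTRf [0.6642 0.1135 0.05  ] [0.6717 0.1237 0.0158]
plFL [ 0.5843 -0.0656  0.034 ] [ 0.5847 -0.0655  0.0321]
plFR [0.5719 0.042  0.034 ] [0.5719 0.042  0.034 ]
plBR [0.6304 0.0491 0.034 ] [0.6334 0.0514 0.012 ]
plBL [ 0.6427 -0.0589  0.034 ] [ 0.6469 -0.0629  0.0112]
thinL [ 0.5728 -0.1069  0.032 ] [ 0.5731 -0.1125  0.0124]
thinR [ 0.5713 -0.0862  0.032 ] [ 0.5707 -0.0907  0.0129]
thinBR [ 0.6877 -0.0743  0.032 ] [ 0.6901 -0.0761  0.0255]
thinBL [ 0.6904 -0.0948  0.032 ] [ 0.6909 -0.0947  0.0322]
thickFL [0.5583 0.0498 0.032 ] [0.558  0.0507 0.0267]
thickFR [0.5536 0.0951 0.032 ] [0.5537 0.0949 0.032 ]
thickBL [0.6758 0.0631 0.032 ] [0.676  0.0638 0.0317]
thickBR [0.6701 0.1072 0.032 ] [0.6703 0.1073 0.033 ]
round [0.5359 0.0197 0.0386]
square [0.6549 0.0164 0.0383]
bed [ 0.5378 -0.0296  0.0121]
fence [0.687  0.0201 0.0501]
```

Run:
```python
from h import *
s=st();rel([.658,.017,.075],[np.pi,0,np.pi+.11]);rel([.658,.017,.016],[np.pi,0,np.pi+.11])
```

```text
3.7 [0.6588 0.0023 0.2593] [-3.1416  0.     -3.1411] F [1.154  0.1831 0.6804] gap 0.0912 q [-0.0871  0.5074  1.1921  0.      1.442  -1.6584]
shift [0.0318 0.5871 7.371 ] turn [-0.      0.0002 -0.6274]
shift [0.0319 0.5871 9.731 ] turn [-0.      0.0002 -0.6274]
```

Call:
{"fn": "apply_moves", "kwargs": {
  "targets": [
    [0, 0.6, 2, 0, 0, -0.63, 0.5],
    [0, 0.6, 4, 0, 0, -0.63, 0.5],
    [0, 0.6, 5.5, 0, 0, -0.63, 0.5],
    [0, 0.6, 6.7, 0, 0, -0.63, 0.5],
    [0, 0.6, 7.2, 0, 0, -0.63, 0.5],
    [0, 0.6, 7.4, 0, 0, -0.63, 0.5],
    [0, 0.6, 7.4, 0, 0, -0.63, 0.5],
    [0, 0.6, 7.4, 0, 0, -0.63, 0.5]
  ]
}}

```text
clock: 4.7
eef_pos: [0.6595, 0.0172, 0.0754]
tool_rot: [-3.141, 0.002, -3.031]
ft_force: [0.1, -0.6, -0.9]
finger_gap: 0.0456
```

Run:
```python
from h import *
s=st();rel([.658,.017,.016],[np.pi,0,np.pi+.11])
C=cal("wrist");im,d=cams.grab_frame("wrist");cv2.imwrite('pics/w2.png',im[:,:,::-1])
C2=cal("side");im,d=cams.grab_frame("side");cv2.imwrite('pics/s2.png',cv2.resize(im[130:290,240:420],None,fx=4,fy=4,interpolation=cv2.INTER_CUBIC)[:,:,::-1])
```

```text
4.7 [0.6595 0.0172 0.0754] [-3.1413  0.0017 -3.0313] F [ 0.1179 -0.6063 -0.8828] gap 0.0456 q [-0.0644  0.6863  1.3934 -0.      1.0602 -1.7455]
shift [0.0636 0.0005 2.374 ] turn [-0.0018  0.0095  0.0017]
```

View pics/w2.png

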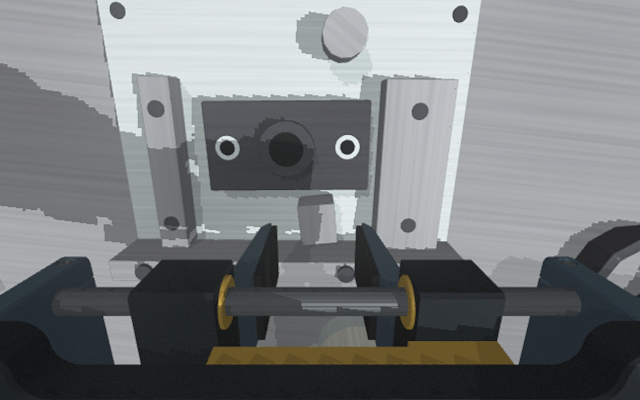

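View pics/s2.png

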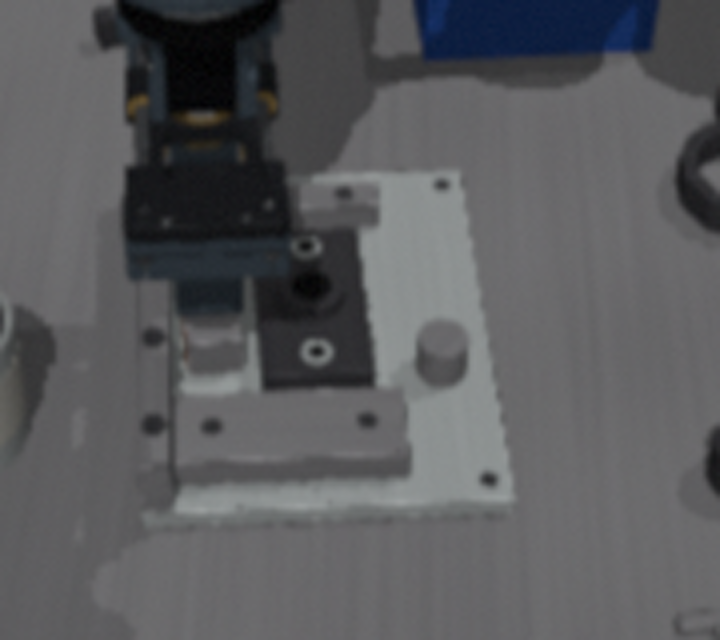

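Call:
{"fn": "apply_moves", "kwargs": {
  "newtons": 25,
  "targets": [
    [0.05, 0, 0.7, 0, 0, 0, 0.5],
    [0.05, 0, 1.4, 0, 0, 0, 0.5],
    [0.05, 0, 2.0, 0, 0, 0, 0.5],
    [0.05, 0, 2.37, 0, 0, 0, 0.5],
    [0.05, 0, 2.37, 0, 0, 0, 0.5],
    [0.05, 0, 2.37, 0, 0, 0, 0.0],
    [0.05, 0, 2.37, 0, 0, 0, 0.0],
    [0.05, 0, 2.37, 0, 0, 0, 0.0]
  ]
}}

```text
clock: 5.8
eef_pos: [0.658, 0.0171, 0.0156]
tool_rot: [-3.141, 0.001, -3.031]
ft_force: [-0.5, -0.3, 3.6]
finger_gap: 0.0259
```

Call:
{"fn": "apply_moves", "kwargs": {
  "targets": [
    [0, 0, -2, 0, 0, 0, 0.0],
    [0, 0, -4, 0, 0, 0, 0.0],
    [1.5, -2, -4.2, 0, 0, 0, 0.0],
    [3.2, -4.2, -4.2, 0, 0, 0, 0.0],
    [4.8, -6.4, -4.2, 0, 0, 0, 0.0],
    [6.4, -8.6, -4.2, 0, 0, 0, 0.0],
    [8, -10.8, -4.2, 0, 0, 0, 0.0],
    [9.6, -12.9, -4.2, 0, 0, 0, 0.0]
  ]
}}

```text
clock: 6.8
eef_pos: [0.4673, -0.3081, 0.1203]
tool_rot: [-3.141, 0.0, -3.031]
ft_force: [0.4, -1.0, -1.1]
finger_gap: 0.0257
```

Run:
```python
from h import *
s=st();rel([.455,-.331,.045],[np.pi,0,np.pi+.11])
```

```text
6.8 [ 0.4673 -0.3081  0.1203] [-3.1411  0.0005 -3.0312] F [ 0.4389 -1.0325 -1.086 ] gap 0.0257 q [-0.6896  0.5128  1.6164  0.      1.0117 -2.3708]
shift [ 0.5918 -0.8537  3.0125] turn [-0.0026  0.0026  0.002 ]
```

Call:
{"fn": "apply_moves", "kwargs": {
  "targets": [
    [0, 0, 1, 0, 0, 0, 0.0],
    [0, 0, 2.2, 0, 0, 0, 0.0],
    [0, 0, 3, 0, 0, 0, 0.0],
    [0, 0, 3, 0, 0, 0, 0.5],
    [0, 0, 3, 0, 0, 0, 0.5],
    [0, 0, 2, 0, 0, 0, 0.5],
    [0, 0, 0, 0, 0, 0, 0.5],
    [0, 0, 0, 0, 0, 0, 0.5]
  ]
}}

```text
clock: 7.8
eef_pos: [0.4705, -0.308, 0.1245]
tool_rot: [-3.136, 0.005, -3.031]
ft_force: [0.0, 0.1, -0.0]
finger_gap: 0.0454
```

Run:
```python
from h import *
s=st();
C=cal("side");im,d=cams.grab_frame("side");cv2.imwrite('pics/s3.png',cv2.resize(im[80:290,240:460],None,fx=3,fy=3,interpolation=cv2.INTER_CUBIC)[:,:,::-1])
for q in ["square_offcut_center"]:
    print(q,[(c2w(r["at"],C).round(4).tolist(),round(r["confidence"],2)) for r in spot_point(q,"side")[:3]])
rel([.535,.0197,.08],[np.pi,0,np.pi+.11])
rel([.535,.0197,.016],[np.pi,0,np.pi+.11])
```

```text
7.8 [ 0.4705 -0.308   0.1245] [-3.1361  0.0054 -3.0311] F [ 0.0435  0.0945 -0.0076] gap 0.0454 q [-0.6858  0.5073  1.6122 -0.      1.0145 -2.3671]
square_offcut_center []
shift [-4.0657 12.6887  1.6352] turn [-0.0098  0.0095  0.0023]
shift [-4.0614 12.6931  4.1952] turn [-0.0098  0.0095  0.0023]
```

View pics/s3.png

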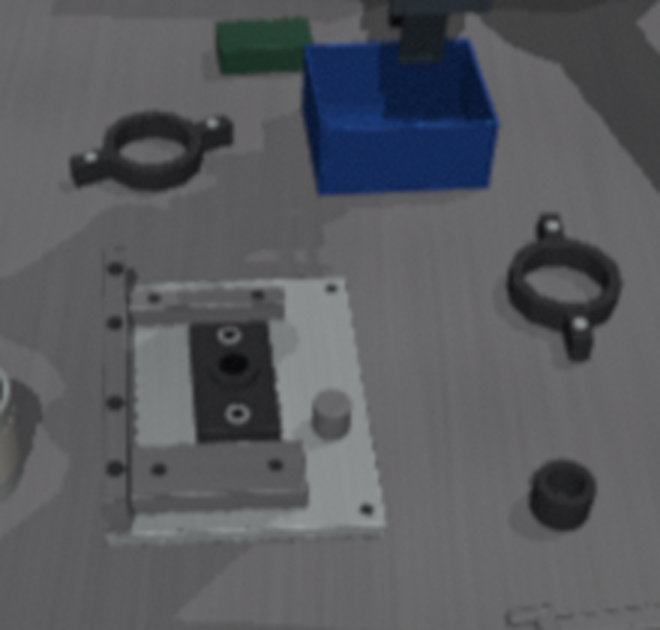

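Call:
{"fn": "apply_moves", "kwargs": {
  "targets": [
    [-0.7, 2.2, -0.3, 0, 0, 0, 0.5],
    [-1.4, 4.4, 0, 0, 0, 0, 0.5],
    [-2.1, 6.6, 0.5, 0, 0, 0, 0.5],
    [-2.8, 8.8, 1, 0, 0, 0, 0.5],
    [-3.5, 11, 1.6, 0, 0, 0, 0.5],
    [-4.07, 12.7, 1.6, 0, 0, 0, 0.5],
    [-4.07, 12.7, 1.6, 0, 0, 0, 0.5],
    [-4.07, 12.7, 1.6, 0, 0, 0, 0.5]
  ]
}}

```text
clock: 8.9
eef_pos: [0.5341, 0.0202, 0.0795]
tool_rot: [3.142, -0.001, -3.031]
ft_force: [0.6, -1.1, -0.4]
finger_gap: 0.0452
```

Run:
```python
from h import *
s=st();
C=cal("wrist");im,d=cams.grab_frame("wrist");cv2.imwrite('pics/w4.png',im[:,:,::-1])
rel([.535,.0197,.016],[np.pi,0,np.pi+.11])
```

```text
8.9 [0.5341 0.0202 0.0795] [ 3.1416 -0.001  -3.0307] F [ 0.5975 -1.1194 -0.3811] gap 0.0452 q [-0.0739  0.5444  1.7133 -0.0002  0.8849 -1.7554]
shift [-0.0332 -0.0026  2.5475] turn [-0.0002 -0.0044 -0.0004]
```

View pics/w4.png

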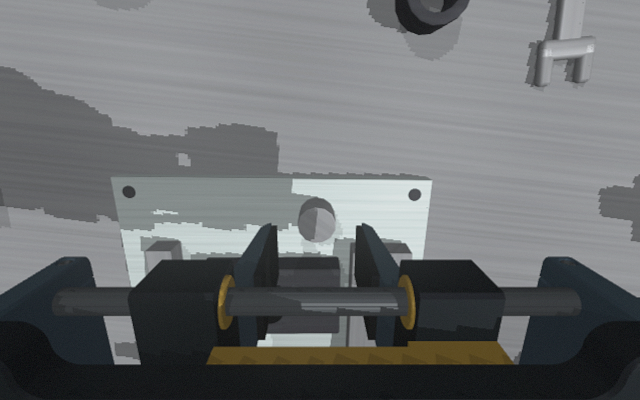

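Call:
{"fn": "apply_moves", "kwargs": {
  "newtons": 25,
  "targets": [
    [0, 0, 0.9, 0, 0, 0, 0.5],
    [0, 0, 1.8, 0, 0, 0, 0.5],
    [0, 0, 2.4, 0, 0, 0, 0.5],
    [0, 0, 2.55, 0, 0, 0, 0.5],
    [0, 0, 2.55, 0, 0, 0, 0],
    [0, 0, 2.55, 0, 0, 0, 0],
    [0, 0, 2.55, 0, 0, 0, 0.0],
    [0, 0, 2.55, 0, 0, 0, 0.0]
  ]
}}

```text
clock: 9.95
eef_pos: [0.5351, 0.0203, 0.0168]
tool_rot: [-3.141, 0.001, -3.031]
ft_force: [0.2, -0.8, 7.3]
finger_gap: 0.0276
```

Call:
{"fn": "apply_moves", "kwargs": {
  "targets": [
    [0, 0, -2, 0, 0, 0, 0.0],
    [0.3, -1.2, -4, 0, 0, 0, 0.0],
    [0.8, -3.4, -4.2, 0, 0, 0, 0.0],
    [1.3, -5.6, -4.2, 0, 0, 0, 0.0],
    [1.8, -8, -4.2, 0, 0, 0, 0.0],
    [2.3, -10.4, -4.2, 0, 0, 0, 0.0],
    [2.9, -12.6, -4.2, 0, 0, 0, 0.0],
    [2.9, -13.6, -4.2, 0, 0, 0, 0.0]
  ]
}}

```text
clock: 10.95
eef_pos: [0.4991, -0.3285, 0.1214]
tool_rot: [-3.141, 0.0, -3.034]
ft_force: [0.5, 0.7, -0.6]
finger_gap: 0.0273
```

Run:
```python
from h import *
s=st();rel([.50,-.325,.045],[np.pi,0,np.pi+.11])
```

```text
10.95 [ 0.4991 -0.3285  0.1214] [-3.1411  0.0001 -3.0338] F [ 0.4589  0.6515 -0.5697] gap 0.0273 q [-0.682   0.5564  1.5201 -0.0003  1.0646 -2.3604]
shift [-0.0523  0.1387  3.0543] turn [-0.0031  0.0008 -0.0124]
```

Call:
{"fn": "apply_moves", "kwargs": {
  "targets": [
    [0, 0, 1, 0, 0, 0, 0.0],
    [0, 0, 2, 0, 0, 0, 0.0],
    [0, 0, 2.6, 0, 0, 0, 0.0],
    [0, 0, 2.6, 0, 0, 0, 0.5],
    [0, 0, 2.6, 0, 0, 0, 0.5],
    [0, 0, 1.4, 0, 0, 0, 0.5],
    [0, 0, -1, 0, 0, 0, 0.5],
    [0, 2, -3, 0, 0, 0, 0.5]
  ]
}}

```text
clock: 11.95
eef_pos: [0.4962, -0.2836, 0.1938]
tool_rot: [-3.138, 0.003, -3.033]
ft_force: [0.6, 1.0, 1.3]
finger_gap: 0.0458
```

Run:
```python
from h import *
s=st();rel([.55,.303,.22],[np.pi,0,np.pi])
```

```text
11.95 [ 0.4962 -0.2836  0.1938] [-3.1382  0.0033 -3.0335] F [0.6146 1.0338 1.3272] gap 0.0458 q [-0.6234  0.4369  1.51   -0.0003  1.19   -2.3022]
shift [-4.6741 23.0893 -1.109 ] turn [-0.0183  0.0201  0.6195]
```

Call:
{"fn": "apply_moves", "kwargs": {
  "targets": [
    [-0.5, 2.4, -0.3, 0, 0, 0, 0.5],
    [-1, 4.8, -0.5, 0, 0, 0, 0.5],
    [-1.5, 7.2, -0.5, 0, 0, 0.1, 0.5],
    [-2, 9.6, -0.5, 0, 0, 0.2, 0.5],
    [-2.6, 12, -0.5, 0, 0, 0.3, 0.5],
    [-3.2, 14.4, -0.5, 0, 0, 0.4, 0.5],
    [-4, 16.8, -0.4, 0, 0, 0.5, 0.5],
    [-4.6, 19.2, -0.3, 0, 0, 0.62, 0.5]
  ]
}}

```text
clock: 12.95
eef_pos: [0.5571, 0.2102, 0.1993]
tool_rot: [3.141, 0.002, -3.14]
ft_force: [1.3, -0.6, 1.5]
finger_gap: 0.0454
```

Run:
```python
from h import *
s=st();rel([.565,.303,.20],[np.pi,0,np.pi])
C=cal("scene");im,d=cams.grab_frame("scene");cv2.imwrite('pics/sc5.png',cv2.resize(im[130:210,170:260],None,fx=6,fy=6,interpolation=cv2.INTER_CUBIC)[:,:,::-1])
for q in ["square_offcut_center","round_offcut_center","bin"]:
    print(q,[(c2w(r["at"],C).round(4).tolist(),round(r["confidence"],2)) for r in spot_point(q,"scene")[:3]])
```

```text
12.95 [0.5571 0.2102 0.1993] [ 3.1411  0.0023 -3.14  ] F [ 1.2654 -0.6313  1.5499] gap 0.0454 q [ 0.2606  0.4651  1.4419 -0.0001  1.2323 -1.3118]
shift [-0.3211  3.7122 -0.0274] turn [0.0027 0.013  0.0093]
square_offcut_center [([0.4685, -0.3036, 0.0167], 0.65)]
round_offcut_center [([0.5021, -0.3279, 0.0164], 0.42)]
bin [([0.4788, -0.3323, 0.0055], 0.78)]
```

View pics/sc5.png

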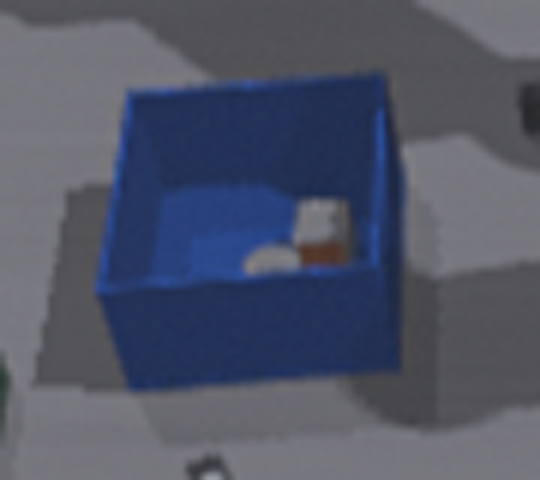

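Both offcuts are in the bin (square at about (325,220), round at (272,262) in the crop). On to the spacer.

Call:
{"fn": "apply_moves", "kwargs": {
  "targets": [
    [-0.1, 1.2, 0, 0, 0, 0, 0.5],
    [-0.1, 2.4, 0, 0, 0, 0, 0.5],
    [-0.2, 3.2, 0, 0, 0, 0, 0.5],
    [-0.2, 3.5, 0, 0, 0, 0, 0.5],
    [-0.2, 3.5, 0, 0, 0, 0, 0.5],
    [-0.2, 3.5, 0, 0, 0, 0, 0.5],
    [-0.2, 3.5, 0, 0, 0, 0, 0.5],
    [-0.2, 3.5, 0, 0, 0, 0, 0.5]
  ]
}}

```text
clock: 14.15
eef_pos: [0.5614, 0.295, 0.198]
tool_rot: [-3.142, -0.0, -3.14]
ft_force: [1.2, 0.4, -0.5]
finger_gap: 0.0456
```

Run:
```python
from h import *
s=st()
C=cal("wrist");im,d=cams.grab_frame("wrist");cv2.imwrite('pics/w5.png',im[:,:,::-1]);np.save('pics/w5d.npy',d);np.save('pics/w5C.npy',np.array([*C[0],*C[1],C[2]]))
for q in ["spacer_center"]:
    print(q,[(c2w(r["at"],C).round(4).tolist(),round(r["confidence"],2)) for r in spot_point(q,"wrist")[:3]])
W=cloud(d,C)
for z0,z1,b in [(.052,.08,'tab'),(.014,.026,'foot')]:
    m=(abs(W[...,0]-.506)<.06)&(abs(W[...,1]-.303)<.05)&(W[...,2]>z0)&(W[...,2]<z1)
    p=W[m];print(b,len(p),p.mean(0),p.min(0),p.max(0),cv2.minAreaRect(p[:,:2].astype(np.float32)*1000))
v,u=np.where(m);print(u.min(),u.max(),v.min(),v.max())
```

```text
14.15 [0.5614 0.295  0.198 ] [-3.1415 -0.0001 -3.1398] F [ 1.2305  0.4236 -0.5035] gap 0.0456 q [ 0.3898  0.5213  1.3414 -0.      1.2791 -1.1828]
spacer_center []
tab 404 [0.5056 0.304  0.0621] [0.4928 0.2941 0.0527] [0.519  0.3144 0.064 ] ((505.9765319824219, 304.1330261230469), (23.931142807006836, 15.021119117736816), 20.20109748840332)
foot 402 [0.502  0.3028 0.0202] [0.4763 0.2877 0.0178] [0.5356 0.3209 0.026 ] ((506.00946044921875, 304.2195129394531), (59.69061279296875, 14.951018333435059), 20.65376853942871)
310 340 100 156
```

View pics/w5.png

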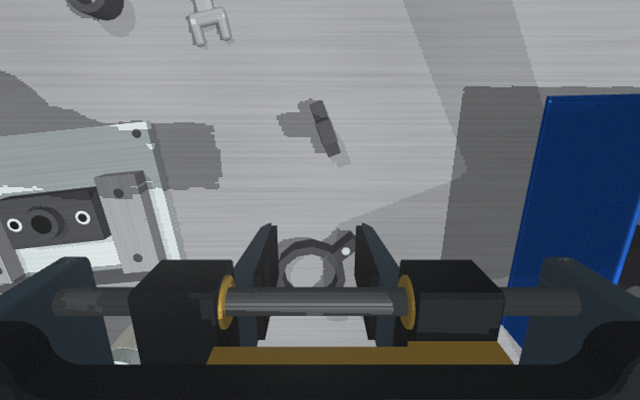

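```bash
cat >> h.py <<'E'
def rects(W):
    for nm,(x0,x1,y0,y1,z0,z1) in dict(thin=(.55,.70,-.125,-.065,.029,.035),thick=(.54,.70,.04,.13,.029,.035),plate=(.54,.70,-.075,.055,.0325,.037),fence=(.65,.73,-.14,.14,.047,.054),boss=(.55,.70,-.05,.04,.042,.046),bedz=(.49,.55,-.13,.1,.008,.016)).items():
        m=(W[...,0]>x0)&(W[...,0]<x1)&(W[...,1]>y0)&(W[...,1]<y1)&(W[...,2]>z0)&(W[...,2]<z1)
        p=W[m]
        if len(p)<20: continue
        print(nm,len(p),'medz',np.median(p[:,2]).round(4),np.array(cv2.minAreaRect(p[:,:2].astype(np.float32)*1000)[0]),cv2.minAreaRect(p[:,:2].astype(np.float32)*1000)[1:])
E
python3 - <<'E'
from h import *
C=ldC('pics/w1C.npy');W=cloud(np.load('pics/w1d.npy'),C);rects(W)
rel([.506,.3042,.09],[np.pi,0,np.pi+.358])
rel([.506,.3042,.026],[np.pi,0,np.pi+.358])
E
```

```text
thin 1613 medz 0.0322 [634.2189 -93.6784] ((55.538211822509766, 124.59878540039062), 89.1533432006836)
thick 3923 medz 0.0323 [615.6309  75.4884] ((121.33560943603516, 82.79315185546875), 5.705399513244629)
plate 3822 medz 0.0343 [616.1177  -9.5132] ((128.68951416015625, 150.72756958007812), 89.69197082519531)
fence 2419 medz 0.0504 [691.7073   0.2134] ((16.85443687438965, 248.5292205810547), 5.690768718719482)
boss 736 medz 0.0444 [637.5784  -9.8989] ((95.16261291503906, 89.60179138183594), 5.84171199798584)
bedz 6021 medz 0.0122 [525.0538 -15.0158] ((49.47551345825195, 230.05010986328125), 0.28877943754196167)
shift [2.2149 0.3644 4.3188] turn [-0.0002 -0.0002 -2.0405]
shift [2.2148 0.3645 6.8788] turn [-0.0002 -0.0002 -2.0405]
```

Call:
{"fn": "apply_moves", "kwargs": {
  "targets": [
    [0.6, 0.1, 1, 0, 0, -0.7, 0.5],
    [1.2, 0.2, 2, 0, 0, -1.4, 0.5],
    [1.8, 0.3, 3, 0, 0, -2.04, 0.5],
    [2.21, 0.36, 3.8, 0, 0, -2.04, 0.5],
    [2.21, 0.36, 4, 0, 0, -2.04, 0.5],
    [2.21, 0.36, 4, 0, 0, -2.04, 0.5],
    [2.21, 0.36, 4, 0, 0, -2.04, 0.5],
    [2.21, 0.36, 4, 0, 0, -2.04, 0.5]
  ]
}}

```text
clock: 15.25
eef_pos: [0.5067, 0.3044, 0.0986]
tool_rot: [3.142, 0.001, -2.784]
ft_force: [0.8, 0.9, -0.0]
finger_gap: 0.0455
```

Run:
```python
from h import *
s=st()
im,d=cams.grab_frame("wrist");cv2.imwrite('pics/w6.png',im[:,:,::-1])
rel([.506,.3042,.026],[np.pi,0,np.pi+.358])
```

```text
15.25 [0.5067 0.3044 0.0986] [ 3.1415  0.0012 -2.7837] F [ 0.8075  0.8642 -0.0258] gap 0.0455 q [ 0.4399  0.5778  1.5574 -0.      1.0051 -1.4887]
shift [0.0252 0.0021 2.8981] turn [ 0.0003  0.0051 -0.0003]
```

View pics/w6.png

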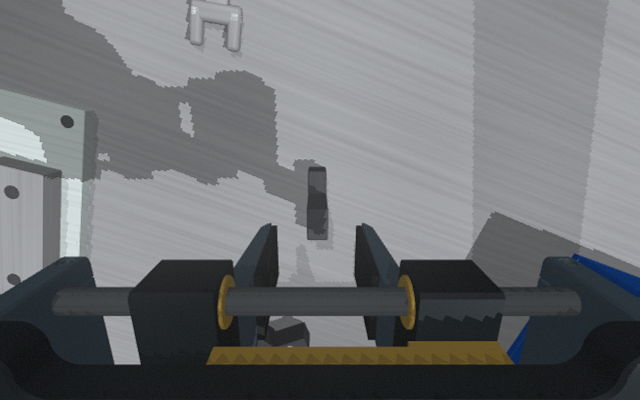

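Spacer is upright in the image at column 316, centred between the fingers and aligned. Descend and grip.

Call:
{"fn": "apply_moves", "kwargs": {
  "newtons": 35,
  "targets": [
    [0, 0, 1, 0, 0, 0, 0.5],
    [0, 0, 2, 0, 0, 0, 0.5],
    [0, 0, 2.7, 0, 0, 0, 0.5],
    [0, 0, 2.9, 0, 0, 0, 0.5],
    [0, 0, 2.9, 0, 0, 0, 0.5],
    [0, 0, 2.9, 0, 0, 0, 0],
    [0, 0, 2.9, 0, 0, 0, 0.0],
    [0, 0, 2.9, 0, 0, 0, 0.0]
  ]
}}

```text
clock: 16.3
eef_pos: [0.5062, 0.3044, 0.0258]
tool_rot: [3.142, 0.001, -2.783]
ft_force: [0.5, -0.1, 0.3]
finger_gap: 0.0185
```

Run:
```python
from h import *
s=st()
O=np.array([.6837,-.0006]);ex=np.array([.9951,.0991]);ey=np.array([-.0991,.9951])
def J(x,y): return O+x*ex+y*ey
t=J(-.033,-.0665);print(t);t0=J(-.06,-.0665)
rel([*t,.115],[np.pi,0,np.pi+.0993])
rel([*t0,.115],[np.pi,0,np.pi+.0993])
```

```text
16.3 [0.5062 0.3044 0.0258] [ 3.1415  0.0005 -2.7834] F [ 0.506  -0.0773  0.3322] gap 0.0185 q [ 0.4402  0.681   1.6083  0.      0.8517 -1.4887]
[ 0.6575 -0.07  ]
shift [ -0.4166 -16.1456  -3.5685] turn [0.0006 0.0029 1.4831]
shift [  0.6274 -15.8691  -3.569 ] turn [0.0006 0.0029 1.4831]
```

Call:
{"fn": "apply_moves", "kwargs": {
  "newtons": 35,
  "targets": [
    [0, 0, 0, 0, 0, 0, 0],
    [0, 0, 0, 0, 0, 0, 0],
    [0, 0, -1.5, 0, 0, 0, 0],
    [0, 0, -3, 0, 0, 0, 0],
    [0, -2, -3.6, 0, 0, 0.3, 0],
    [0, -4, -3.6, 0, 0, 0.6, 0],
    [0.2, -6, -3.6, 0, 0, 1.0, 0.0],
    [0.4, -8, -3.6, 0, 0, 1.48, 0.0]
  ]
}}

```text
clock: 17.3
eef_pos: [0.567, 0.1119, 0.1153]
tool_rot: [-3.142, -0.0, -3.044]
ft_force: [1.2, 0.6, -1.7]
finger_gap: 0.0153
```

Run:
```python
from h import *
s=st()
O=np.array([.6837,-.0006]);ex=np.array([.9951,.0991]);ey=np.array([-.0991,.9951])
def J(x,y): return O+x*ex+y*ey
rel([*J(-.085,-.0665),.115],[np.pi,0,np.pi+.0993])
```

```text
17.3 [0.567  0.1119 0.1153] [-3.1416 -0.0002 -3.0442] F [ 1.2172  0.5919 -1.6568] gap 0.0153 q [ 0.0915  0.5411  1.575  -0.      1.0258 -1.5767]
shift [-0.8144 -7.598   0.0128] turn [-0.0002 -0.0014 -0.0106]
```

Call:
{"fn": "apply_moves", "kwargs": {
  "targets": [
    [-0.1, -2, 0, 0, 0, 0, 0],
    [-0.3, -4, 0, 0, 0, 0, 0],
    [-0.5, -6, 0, 0, 0, 0, 0],
    [-0.8, -7.2, 0, 0, 0, 0, 0],
    [-0.8, -7.2, 0, 0, 0, 0, 0],
    [-0.8, -7.2, 0, 0, 0, 0, 0],
    [-0.8, -7.2, 0, 0, 0, 0, 0],
    [-0.8, -7.2, 0, 0, 0, 0, 0.0]
  ]
}}

```text
clock: 18.3
eef_pos: [0.6045, -0.0629, 0.1155]
tool_rot: [3.142, -0.0, -3.041]
ft_force: [-0.1, -0.6, -1.4]
finger_gap: 0.0149
```

Run:
```python
from h import *
s=st()
C=cal("wrist");im,d=cams.grab_frame("wrist");cv2.imwrite('pics/w7.png',im[:,:,::-1]);np.save('pics/w7d.npy',d);np.save('pics/w7C.npy',np.array([*C[0],*C[1],C[2]]))
cv2.imwrite('pics/w7z.png',cv2.resize(im[100:330,240:480],None,fx=3,fy=3,interpolation=cv2.INTER_CUBIC)[:,:,::-1])
rects(cloud(d,C))
O=np.array([.6837,-.0006]);ex=np.array([.9951,.0991]);ey=np.array([-.0991,.9951])
def J(x,y): return O+x*ex+y*ey
rel([*J(-.033,-.0665),.115],[np.pi,0,np.pi+.0993])
```

```text
18.3 [ 0.6045 -0.0629  0.1155] [ 3.1415 -0.0001 -3.0407] F [-0.1401 -0.5607 -1.3762] gap 0.0149 q [-0.2018  0.5763  1.4985  0.      1.067  -1.8735]
thin 1880 medz 0.0323 [613.854  -82.9482] ((86.46372985839844, 41.75668716430664), 5.809978008270264)
thick 7075 medz 0.0324 [613.3072  70.5585] ((116.23127746582031, 63.386329650878906), 5.942131519317627)
plate 5862 medz 0.0344 [604.6677   1.3648] ((70.15291595458984, 124.95683288574219), 12.615724563598633)
fence 314 medz 0.0505 [693.7789  29.2866] ((6.066769123077393, 192.1761932373047), 5.659853458404541)
boss 1374 medz 0.0445 [607.2304  -8.9926] ((34.774078369140625, 35.58098220825195), 75.96697235107422)
bedz 12977 medz 0.0124 [525.3459 -15.0022] ((50.196842193603516, 230.1173095703125), 0.2759209871292114)
shift [-2.0757 -0.4934  0.0211] turn [0.0001 0.0001 0.0079]
```

View pics/w7.png

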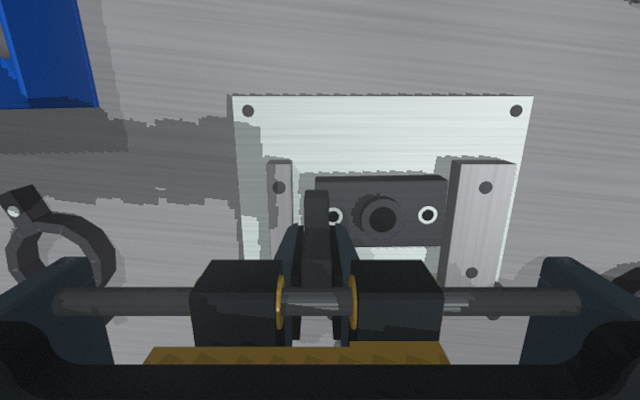

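View pics/w7z.png

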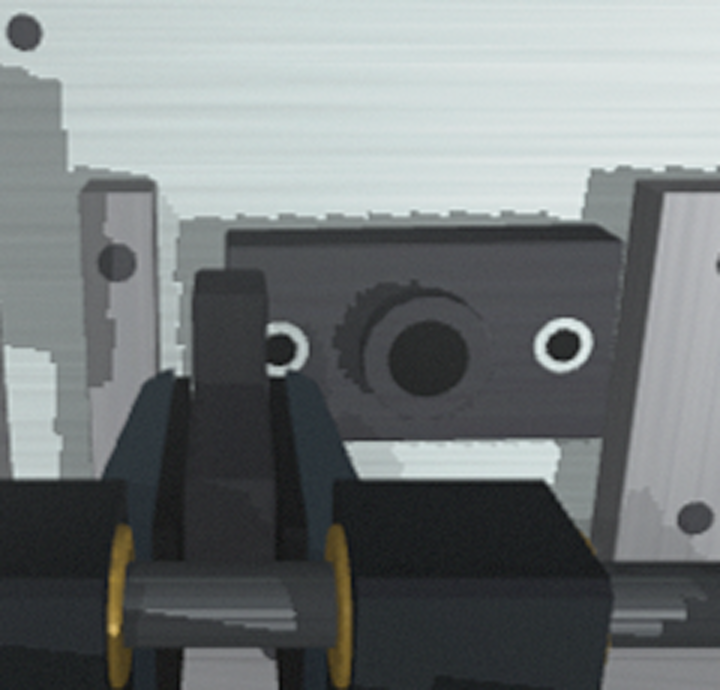

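Run:
```python
from h import *
O=np.array([.6837,-.0006]);ex=np.array([.9951,.0991]);ey=np.array([-.0991,.9951])
for f in ('w1','w7'):
    C=ldC(f'pics/{f}C.npy');W=cloud(np.load(f'pics/{f}d.npy'),C)
    xy=W[...,:2]-O;X=xy@ex;Y=xy@ey;Z=W[...,2]
    def pr(nm,m):
        x=X[m];y=Y[m]
        for a in np.arange(-.125,0,.01):
            k=(x>a)&(x<a+.01)
            if k.sum()>15: print(f,nm,round(a+.005,3),np.percentile(y[k],[1,99]),k.sum())
    pr('thin',(abs(Z-.032)<.002)&(Y<-.065)&(Y>-.11))
    pr('plate',(abs(Z-.0342)<.0015)&(abs(Y)<.06))
    pr('thick',(abs(Z-.032)<.002)&(Y>.06)&(Y<.12))
    m=(abs(Z-.0342)<.0015)&(abs(Y)<.056)&(X<-.03)&(X>-.13)
    for a in np.arange(-.05,.05,.01):
        k=m&(Y>a)&(Y<a+.01)
        print('plate x at y',round(a+.005,3),np.percentile(X[k],[1,99]))
```

```text
w1 thin -0.12 [-0.0954 -0.0756] 82
w1 thin -0.11 [-0.0951 -0.0755] 143
w1 thin -0.1 [-0.0949 -0.0756] 132
w1 thin -0.09 [-0.0954 -0.0754] 134
w1 thin -0.08 [-0.0951 -0.0755] 127
w1 thin -0.07 [-0.095  -0.0754] 129
w1 thin -0.06 [-0.0951 -0.0755] 125
w1 thin -0.05 [-0.0949 -0.0755] 123
w1 thin -0.04 [-0.0953 -0.0755] 124
w1 thin -0.03 [-0.0953 -0.0756] 119
w1 thin -0.02 [-0.0948 -0.0754] 114
w1 thin -0.01 [-0.095  -0.0754] 111
w1 thin -0.0 [-0.1082 -0.0691] 72
w1 plate -0.11 [-0.0481  0.0531] 126
w1 plate -0.1 [-0.054  0.053] 714
w1 plate -0.09 [-0.0543  0.0533] 566
w1 plate -0.08 [-0.0539  0.0541] 428
w1 plate -0.07 [-0.0541  0.054 ] 449
w1 plate -0.06 [-0.0537  0.0539] 583
w1 plate -0.05 [-0.0533  0.0537] 520
w1 plate -0.0 [-0.0567  0.0584] 61
w1 thick -0.12 [0.0639 0.1091] 198
w1 thick -0.11 [0.0635 0.1089] 339
w1 thick -0.1 [0.0641 0.1086] 313
w1 thick -0.09 [0.0635 0.1083] 313
w1 thick -0.08 [0.064  0.1082] 305
w1 thick -0.07 [0.0636 0.1092] 308
w1 thick -0.06 [0.0641 0.1092] 292
w1 thick -0.05 [0.0636 0.1086] 293
w1 thick -0.04 [0.0642 0.1084] 284
w1 thick -0.03 [0.0638 0.1081] 
[... 1155 characters left out ...]
.1083] 624
w7 thick -0.09 [0.0633 0.1082] 621
w7 thick -0.08 [0.0632 0.1081] 606
w7 thick -0.07 [0.063  0.1083] 572
w7 thick -0.06 [0.0631 0.1084] 563
w7 thick -0.05 [0.0629 0.1083] 542
w7 thick -0.04 [0.063  0.1084] 531
w7 thick -0.03 [0.0631 0.1084] 508
w7 thick -0.02 [0.0632 0.1082] 490
w7 thick -0.01 [0.0632 0.1081] 443
plate x at y -0.045 [-0.1061 -0.0661]
plate x at y -0.035 [-0.1061 -0.0682]
plate x at y -0.025 [-0.1061 -0.0503]
plate x at y -0.015 [-0.1064 -0.0477]
plate x at y -0.005 [-0.1069 -0.0475]
plate x at y 0.005 [-0.107  -0.0477]
plate x at y 0.015 [-0.107  -0.0476]
plate x at y 0.025 [-0.1069 -0.0488]
plate x at y 0.035 [-0.1071 -0.0488]
plate x at y 0.045 [-0.1073 -0.0491]
```

Run:
```python
from h import *
s=st()
O=np.array([.6837,-.0006]);ex=np.array([.9951,.0991]);ey=np.array([-.0991,.9951])
def J(x,y): return O+x*ex+y*ey
rel([*J(-.036,-.066),.045],[np.pi,0,np.pi+.0993])
```

```text
18.35 [ 0.6046 -0.063   0.1155] [ 3.1416  0.     -3.0409] F [-0.3019  0.8002 -1.8699] gap 0.0151 q [-0.202   0.5763  1.4983  0.      1.067  -1.8735]
shift [-1.9557 -0.4733  2.8211] turn [0.0001 0.0001 0.0079]
```

Call:
{"fn": "apply_moves", "kwargs": {
  "targets": [
    [-0.6, -0.2, 0, 0, 0, 0, 0],
    [-1.2, -0.4, 0, 0, 0, 0, 0],
    [-1.8, -0.47, 0.4, 0, 0, 0, 0],
    [-1.96, -0.47, 0.9, 0, 0, 0, 0],
    [-1.96, -0.47, 1.4, 0, 0, 0, 0],
    [-1.96, -0.47, 1.4, 0, 0, 0, 0],
    [-1.96, -0.47, 1.4, 0, 0, 0, 0],
    [-1.96, -0.47, 1.4, 0, 0, 0, 0]
  ]
}}

```text
clock: 19.35
eef_pos: [0.6547, -0.0705, 0.081]
tool_rot: [-3.141, 0.001, -3.042]
ft_force: [-0.2, 0.1, -0.8]
finger_gap: 0.0153
```

Run:
```python
from h import *
s=st()
O=np.array([.6837,-.0006]);ex=np.array([.9951,.0991]);ey=np.array([-.0991,.9951])
def J(x,y): return O+x*ex+y*ey
d=s['eef_pos'][:2]-O;print('jig',d@ex,d@ey)
rel([*J(-.036,-.066),.0385],[np.pi,0,np.pi+.0993])
for n in("scene","side"):
    im,dd=cams.grab_frame(n);c=im[160:240,260:390] if n=="scene" else im[150:280,250:380]
    cv2.imwrite(f'pics/{n}8.png',cv2.resize(c,None,fx=5,fy=4.5,interpolation=cv2.INTER_CUBIC)[:,:,::-1])
```

```text
19.35 [ 0.6547 -0.0705  0.081 ] [-3.1414  0.0007 -3.0418] F [-0.1512  0.0708 -0.791 ] gap 0.0153 q [-0.1979  0.6785  1.3917 -0.      1.0707 -1.8685]
jig -0.03574940134937913 -0.06671153100374569
shift [0.0112 0.0287 1.6981] turn [-0.0012  0.0038  0.0027]
```

View pics/scene8.png

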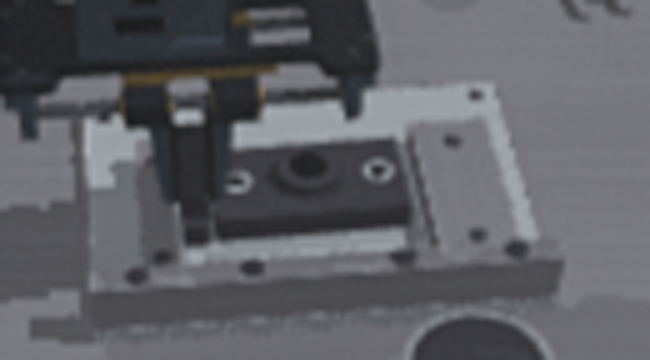

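View pics/side8.png

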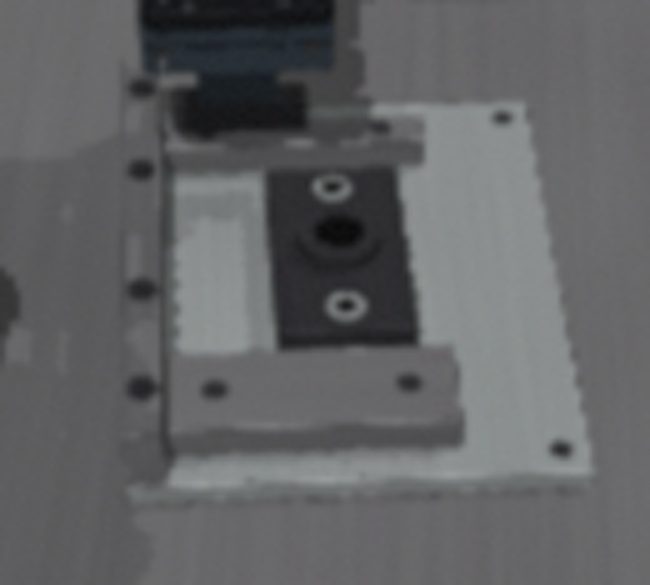

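Call:
{"fn": "apply_moves", "kwargs": {
  "targets": [
    [0, 0.02, 0.4, 0, 0, 0, 0],
    [0, 0.02, 0.7, 0, 0, 0, 0],
    [0, 0.02, 1.0, 0, 0, 0, 0],
    [0, 0.02, 1.2, 0, 0, 0, 0],
    [0, 0.02, 1.4, 0, 0, 0, 0],
    [0, 0.02, 1.55, 0, 0, 0, 0],
    [0, 0.02, 1.62, 0, 0, 0, 0],
    [0, 0.02, 1.62, 0, 0, 0, 0]
  ]
}}

```text
clock: 20.45
eef_pos: [0.6546, -0.07, 0.0399]
tool_rot: [3.142, 0.0, -3.042]
ft_force: [-0.4, -0.2, -1.9]
finger_gap: 0.0148
```

Run:
```python
from h import *
s=st()
O=np.array([.6837,-.0006]);ex=np.array([.9951,.0991]);ey=np.array([-.0991,.9951])
d=s['eef_pos'][:2]-O;print('jig',d@ex,d@ey)
```

```text
20.45 [ 0.6546 -0.07    0.0399] [ 3.1416  0.     -3.0418] F [-0.4171 -0.2459 -1.9267] gap 0.0148 q [-0.1971  0.73    1.4186  0.      0.993  -1.8677]
jig -0.03585492792808498 -0.06613911488632862
```

Call:
{"fn": "apply_moves", "kwargs": {
  "targets": [
    [0, 0, 0.05, 0, 0, 0, 0],
    [-0.06, 0, 0.06, 0, 0, 0, 0],
    [-0.12, 0, 0.06, 0, 0, 0, 0],
    [-0.16, 0, 0.06, 0, 0, 0, 0],
    [-0.2, 0, 0.06, 0, 0, 0, 0],
    [-0.22, 0, 0.06, 0, 0, 0, 0],
    [-0.24, 0, 0.06, 0, 0, 0, 0],
    [-0.24, 0, 0.06, 0, 0, 0, 0]
  ]
}}

```text
clock: 21.45
eef_pos: [0.6605, -0.0694, 0.0384]
tool_rot: [-3.142, 0.0, -3.042]
ft_force: [0.2, -0.2, -2.2]
finger_gap: 0.0148
```

Run:
```python
from h import *
s=st()
O=np.array([.6837,-.0006]);ex=np.array([.9951,.0991]);ey=np.array([-.0991,.9951])
d=s['eef_pos'][:2]-O;print('jig',d@ex,d@ey)
```

```text
21.45 [ 0.6605 -0.0694  0.0384] [-3.1416  0.     -3.0417] F [ 0.1879 -0.1991 -2.1582] gap 0.0148 q [-0.1945  0.7384  1.4031  0.      1.0001 -1.8651]
jig -0.029858482019560616 -0.06612453597284303
```

Call:
{"fn": "apply_moves", "kwargs": {
  "targets": [
    [-0.02, 0, 0.02, 0, 0, 0, 0],
    [-0.04, 0, 0.02, 0, 0, 0, 0],
    [-0.06, 0, 0.02, 0, 0, 0, 0],
    [-0.08, 0, 0.02, 0, 0, 0, 0],
    [-0.08, 0, 0.02, 0, 0, 0, 0],
    [-0.08, 0, 0.02, 0, 0, 0, 0],
    [-0.08, 0, 0.02, 0, 0, 0, 0],
    [-0.08, 0, 0.02, 0, 0, 0, 0]
  ]
}}

```text
clock: 22.45
eef_pos: [0.661, -0.0692, 0.0378]
tool_rot: [3.141, -0.003, -3.042]
ft_force: [-9.4, -1.7, 4.5]
finger_gap: 0.0151
```

Run:
```python
from h import *
s=st()
O=np.array([.6837,-.0006]);ex=np.array([.9951,.0991]);ey=np.array([-.0991,.9951])
d=s['eef_pos'][:2]-O;print('jig',d@ex,d@ey)
```

```text
22.45 [ 0.661  -0.0692  0.0378] [ 3.1413 -0.0029 -3.0418] F [-9.4358 -1.6823  4.5289] gap 0.0151 q [-0.1939  0.7408  1.3993 -0.0006  1.0043 -1.8642]
jig -0.029386455265405398 -0.06605421375026761
```

Call:
{"fn": "apply_moves", "kwargs": {
  "targets": [
    [0.04, 0, 0, 0, 0, 0, 0],
    [0.04, 0, 0, 0, 0, 0, 0],
    [0.04, 0, 0, 0, 0, 0, 0.35],
    [0.04, 0, 0, 0, 0, 0, 0.35],
    [0.04, 0, 0, 0, 0, 0, 0.35],
    [0.04, 0, -0.5, 0, 0, 0, 0.35],
    [0.04, 0, -1.5, 0, 0, 0, 0.35],
    [0.04, 0, -3, 0, 0, 0, 0.35]
  ]
}}

```text
clock: 23.45
eef_pos: [0.6611, -0.0692, 0.1138]
tool_rot: [3.141, -0.001, -3.042]
ft_force: [0.2, 0.1, 0.3]
finger_gap: 0.0318
```

Run:
```python
from h import *
s=st()
rel([.60,.0,.22],[np.pi,0,np.pi+.0993])
```

```text
23.45 [ 0.6611 -0.0692  0.1138] [ 3.1413 -0.0011 -3.0418] F [0.1659 0.1187 0.3014] gap 0.0318 q [-0.1941  0.6488  1.3461 -0.      1.1478 -1.8646]
shift [ 2.1606  2.9985 -4.2435] turn [ 0.0019 -0.0063  0.0028]
```

Call:
{"fn": "apply_moves", "kwargs": {
  "targets": [
    [0, 0.5, -1, 0, 0, 0, 0.66],
    [0, 1, -2, 0, 0, 0, 0.66],
    [0, 1.5, -3, 0, 0, 0, 0.66],
    [0, 2, -3.4, 0, 0, 0, 0.66],
    [0, 2.4, -3.4, 0, 0, 0, 0.66],
    [0, 2.4, -3.4, 0, 0, 0, 0.66],
    [0, 2.4, -3.4, 0, 0, 0, 0.66],
    [0, 2.4, -3.4, 0, 0, 0, 0.66]
  ]
}}

```text
clock: 24.45
eef_pos: [0.6554, -0.0099, 0.1973]
tool_rot: [3.142, -0.001, -3.042]
ft_force: [0.5, -0.5, -0.4]
finger_gap: 0.0598
```

```bash
cat > m.py <<'E'
from h import *
O=np.array([.6837,-.0006]);ex=np.array([.9951,.0991]);ey=np.array([-.0991,.9951])
def J(x,y): return O+x*ex+y*ey
def jig(W): xy=W[...,:2]-O; return xy@ex,xy@ey,W[...,2]
E
python3 - <<'E'
from m import *
s=st()
C=cal("wrist");im,d=cams.grab_frame("wrist");cv2.imwrite('pics/w9.png',im[:,:,::-1])
X,Y,Z=jig(cloud(d,C))
for nm,m in dict(tab=(Z>.066)&(Z<.082)&(Y<-.04)&(Y>-.09)&(X<-.01)&(X>-.06),foot=(Z>.0285)&(Z<.035)&(Y<-.0575)&(Y>-.0745)&(X>-.07)&(X<-.002)).items():
    p=np.stack([X[m],Y[m]],-1).astype(np.float32)*1000
    print(nm,len(p),np.median(Z[m]),cv2.minAreaRect(p))
m=(abs(Z-.0342)<.0015)&(abs(Y)<.0565)&(X<-.03)&(X>-.13)
for a in np.arange(-.05,.05,.02):
    k=m&(Y>a)&(Y<a+.01);print('plate x at y',round(a+.005,3),np.percentile(X[k],[1,99]))
rel([*J(-.137,0),.12],[np.pi,0,np.pi+.0993])
E
```

```text
24.45 [ 0.6554 -0.0099  0.1973] [ 3.1415 -0.0008 -3.0422] F [ 0.5196 -0.547  -0.3633] gap 0.0598 q [-0.1062  0.5523  1.2841 -0.0001  1.306  -1.7764]
tab 409 0.0740939743141608 ((-30.457767486572266, -66.33535766601562), (15.146092414855957, 23.402624130249023), 89.74311828613281)
foot 349 0.03215252502348681 ((-30.991573333740234, -66.276611328125), (57.99520492553711, 14.88473892211914), 0.18588018417358398)
plate x at y -0.045 [-0.1056 -0.0469]
plate x at y -0.025 [-0.1056 -0.0471]
plate x at y -0.005 [-0.1066 -0.0478]
plate x at y 0.015 [-0.1066 -0.0478]
plate x at y 0.035 [-0.1066 -0.0478]
shift [4.3155 0.2598 3.1014] turn [ 0.0006 -0.004   0.0005]
```

View pics/w9.png

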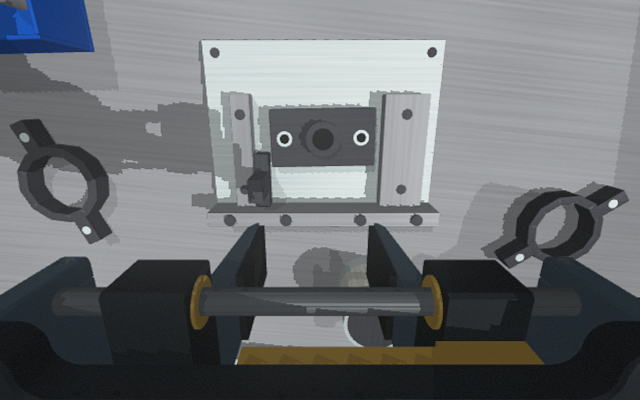

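Call:
{"fn": "apply_moves", "kwargs": {
  "targets": [
    [1, 0.1, 0, 0, 0, 0, 0.66],
    [2.2, 0.2, 0.5, 0, 0, 0, 0.66],
    [3.4, 0.26, 1, 0, 0, 0, 0.66],
    [4.3, 0.26, 2, 0, 0, 0, 0.66],
    [4.3, 0.26, 3.5, 0, 0, 0, 0.66],
    [4.3, 0.26, 4.5, 0, 0, 0, 0.66],
    [4.3, 0.26, 5, 0, 0, 0, 0.66],
    [4.3, 0.26, 5, 0, 0, 0, 0.66]
  ]
}}

```text
clock: 25.5
eef_pos: [0.5477, -0.0139, 0.0726]
tool_rot: [3.141, -0.001, -3.042]
ft_force: [-0.4, 0.2, 0.5]
finger_gap: 0.0603
```

Run:
```python
from m import *
s=st();d=s['eef_pos'][:2]-O;print('jig',d@ex,d@ey)
rel([*J(-.137,0),.018],[np.pi,0,np.pi+.0993])
rel([*J(-.124,0),.018],[np.pi,0,np.pi+.0993])
rel([*J(-.076,0),.018],[np.pi,0,np.pi+.0993])
```

```text
25.5 [ 0.5477 -0.0139  0.0726] [ 3.1413 -0.001  -3.0419] F [-0.3761  0.1518  0.4901] gap 0.0603 q [-0.1343  0.5688  1.6855 -0.      0.8883 -1.8048]
jig -0.13660413888888237 0.000258836938238865
shift [ 0.0138 -0.0109  2.183 ] turn [ 0.0014 -0.0059  0.002 ]
shift [-0.5062 -0.0111  2.1825] turn [ 0.0014 -0.0059  0.002 ]
shift [-2.4262 -0.0118  2.1805] turn [ 0.0014 -0.0059  0.002 ]
```

Call:
{"fn": "apply_moves", "kwargs": {
  "targets": [
    [0, 0, 0.7, 0, 0, 0, 0.66],
    [0, 0, 1.4, 0, 0, 0, 0.66],
    [0, 0, 2, 0, 0, 0, 0.66],
    [0, 0, 2.18, 0, 0, 0, 0.66],
    [0, 0, 2.18, 0, 0, 0, 0.66],
    [-0.2, 0, 2.18, 0, 0, 0, 0.66],
    [-0.4, 0, 2.18, 0, 0, 0, 0.66],
    [-0.5, 0, 2.18, 0, 0, 0, 0.66]
  ]
}}

```text
clock: 26.5
eef_pos: [0.5604, -0.0125, 0.0186]
tool_rot: [3.142, -0.0, -3.042]
ft_force: [-4.4, -0.3, 3.1]
finger_gap: 0.0601
```

Run:
```python
from m import *
s=st();d=s['eef_pos'][:2]-O;print('jig',d@ex,d@ey)
rel([*J(-.076,0),.018],[np.pi,0,np.pi+.0993])
```

```text
26.5 [ 0.5604 -0.0125  0.0186] [ 3.1416 -0.0004 -3.0416] F [-4.366  -0.3425  3.1331] gap 0.0601 q [-0.1287  0.6653  1.6889 -0.0001  0.7878 -1.7994]
jig -0.12384180659858458 0.0003862630646593969
shift [-1.9135 -0.0168  0.0251] turn [ 0.0001 -0.0024  0.0039]
```

Call:
{"fn": "apply_moves", "kwargs": {
  "targets": [
    [-0.2, 0, 0, 0, 0, 0, 0.66],
    [-0.4, 0, 0, 0, 0, 0, 0.66],
    [-0.6, 0, 0, 0, 0, 0, 0.66],
    [-0.8, 0, 0, 0, 0, 0, 0.66],
    [-1, 0, 0, 0, 0, 0, 0.66],
    [-1.2, 0, 0, 0, 0, 0, 0.66],
    [-1.4, 0, 0, 0, 0, 0, 0.66],
    [-1.6, 0, 0, 0, 0, 0, 0.66]
  ]
}}

```text
clock: 27.5
eef_pos: [0.6005, -0.0086, 0.0184]
tool_rot: [-3.142, -0.0, -3.042]
ft_force: [-5.1, -1.4, 3.0]
finger_gap: 0.0602
```

Run:
```python
from m import *
s=st();d=s['eef_pos'][:2]-O;print('jig',d@ex,d@ey)
C=cal("wrist");im,d=cams.grab_frame("wrist");cv2.imwrite('pics/w10.png',im[:,:,::-1])
im,d=cams.grab_frame("scene");cv2.imwrite('pics/sc10.png',cv2.resize(im[160:240,260:390],None,fx=5,fy=5,interpolation=cv2.INTER_CUBIC)[:,:,::-1])
```

```text
27.5 [ 0.6005 -0.0086  0.0184] [-3.1416 -0.     -3.0417] F [-5.0555 -1.3529  3.0337] gap 0.0602 q [-0.1136  0.7015  1.5858 -0.      0.8543 -1.7843]
jig -0.08357846842120148 0.00033089397028483806
```

View pics/sc10.png

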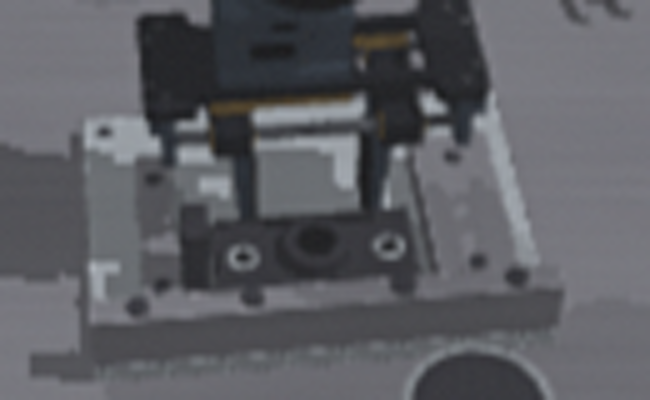

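Call:
{"fn": "apply_moves", "kwargs": {
  "targets": [
    [-0.08, 0, 0, 0, 0, 0, 0.66],
    [-0.14, 0, 0, 0, 0, 0, 0.66],
    [-0.2, 0, 0, 0, 0, 0, 0.66],
    [-0.25, 0, 0, 0, 0, 0, 0.66],
    [-0.29, 0, 0, 0, 0, 0, 0.66],
    [-0.32, 0, 0, 0, 0, 0, 0.66],
    [-0.35, 0, 0, 0, 0, 0, 0.66],
    [-0.35, 0, 0, 0, 0, 0, 0.66]
  ]
}}

```text
clock: 28.6
eef_pos: [0.606, -0.0079, 0.0183]
tool_rot: [3.141, -0.005, -3.042]
ft_force: [-18.7, -4.2, 15.1]
finger_gap: 0.0604
```

Run:
```python
from m import *
s=st();d=s['eef_pos'][:2]-O;print('jig',d@ex,d@ey)
```

```text
28.6 [ 0.606  -0.0079  0.0183] [ 3.1413 -0.0053 -3.0416] F [-18.7126  -4.235   15.139 ] gap 0.0604 q [-0.1111  0.7087  1.5664 -0.0011  0.8717 -1.7813]
jig -0.07802422323283081 0.0003956903841942425
```

Run:
```python
from m import *
for n,sl in dict(scene=(slice(160,240),slice(260,390)),side=(slice(150,270),slice(260,390))).items():
    C=cal(n);im,d=cams.grab_frame(n);cv2.imwrite(f'pics/{n}11.png',cv2.resize(im[sl],None,fx=6,fy=5,interpolation=cv2.INTER_CUBIC)[:,:,::-1])
    for q in ["plate_center","fence","spacer_center"]:
        for r in spot_point(q,n)[:1]:
            p=c2w(r["at"],C);print(n,q,'jig',(p[:2]-O)@ex,(p[:2]-O)@ey,p[2],r["confidence"])
    X,Y,Z=jig(cloud(d,C))
    m=(abs(Z-.0345)<.003)&(abs(Y)<.05)&(X<.01)&(X>-.09)
    for a in np.arange(-.05,.05,.02):
        k=m&(Y>a)&(Y<a+.02)
        if k.sum()>5: print(n,'plate x at y',round(a+.01,3),np.percentile(X[k],[2,98]),k.sum())
    k=(Z>.066)&(Z<.082)&(Y<-.04)&(Y>-.09)&(X<0)&(X>-.06)
    if k.sum(): print(n,'tab',X[k].mean(),Y[k].mean(),np.median(Z[k]))
C=cal("wrist");im,d=cams.grab_frame("wrist");cv2.imwrite('pics/w11.png',im[:,:,::-1])
s=st()
```

```text
scene plate_center jig -0.028817146800365262 0.002343973612524344 0.021647573374926635 0.94
scene fence jig 0.0005019837744635397 0.001919861651153452 0.017509065733419447 0.64
scene spacer_center jig -0.027594855752028788 -0.0681508001890328 0.04385152936962468 0.61
scene plate x at y -0.04 [-0.0591 -0.0135] 90
scene plate x at y -0.02 [-0.0567 -0.0138] 70
scene plate x at y -0.0 [-0.059  -0.0113] 11
scene plate x at y 0.02 [-0.0568 -0.0124] 73
scene plate x at y 0.04 [-0.0607 -0.014 ] 88
scene tab -0.027707562479002027 -0.06546374248105834 0.07354800512859419
side plate_center jig -0.03118476402181721 -0.0008735218616739923 0.024171000370359002 0.86
side fence jig 0.0020512604131182593 -0.0027359079192277643 0.014228271326988718 0.57
side spacer_center jig -0.030928680855918458 -0.06483180955062526 0.04181711029656142 0.69
side plate x at y -0.04 [-0.0384 -0.0003] 102
side plate x at y -0.02 [-0.0377 -0.0001] 54
side plate x at y -0.0 [-0.0115 -0.    ] 40
side plate x at y 0.02 [-0.0556  0.    ] 130
side plate x at y 0.04 [-0.0823  0.0001] 207
side tab -0.02918732793983604 -0.06185630630239821 0.07388267900351249
29.05 [ 0.606  -0.0079  0.0183] [ 3.1413 -0.0052 -3.0416] F [-18.8539  -4.4458  15.5366] gap 0.0604 q [-0.1112  0.7086  1.5665 -0.001   0.8717 -1.7813]
```

View pics/scene11.png

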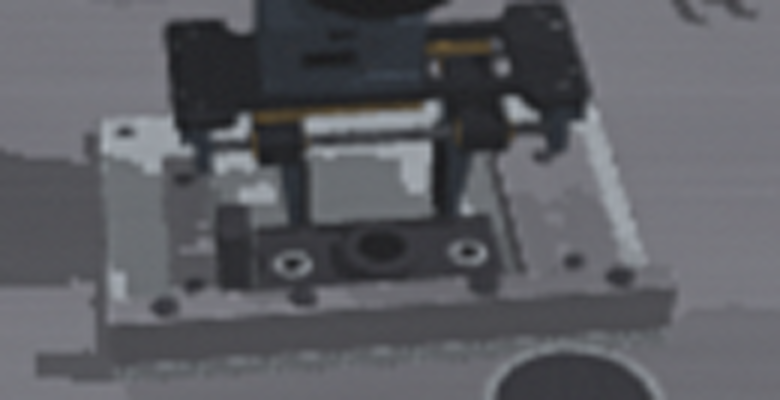

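View pics/side11.png

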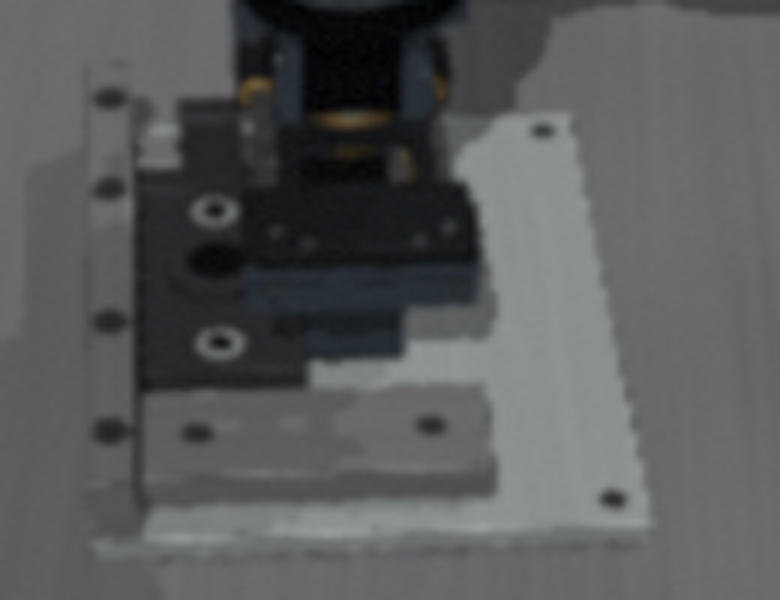

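View pics/w11.png

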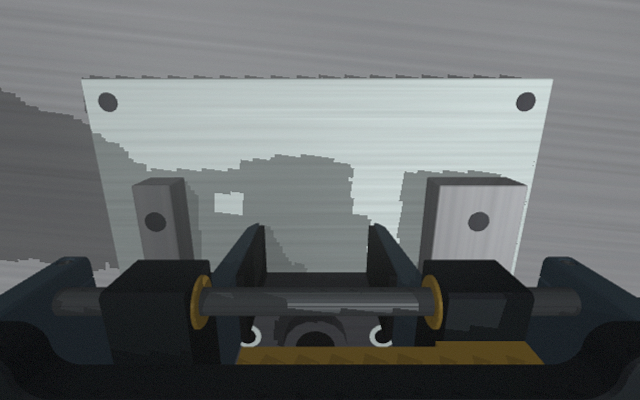

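```bash
python3 -c "
from rig import finish_job
print(finish_job())"
```

```text
the job is handed in; nothing more can be done
None
```

I completed every step of the task and handed the job in after about 29 s. No verdict came back, so the results below are from my own checks.

- **Offcuts:** both went into the scrap bin. The scene camera confirmed them there, at about (0.469, -0.304) m and (0.502, -0.328) m.
- **Spacer:** it went into the wide gap beside the thin stop, straight down from above. I then slid it the last 6 mm until it pressed on the fence with about 9 N, and let go. The wrist view showed it upright and square, 30.5 mm in front of the fence face and 66.3 mm from the fence's middle towards the thin stop. After the push, the side and scene pictures still showed it standing there, with its tab top at about 74 mm.
- **Plate:** both fingers pushed it against the fence and are still pressing. The force was a steady 18.8 N at hand-in. The side picture shows no gap along the fence, and the networks put the plate's centre 29 to 31 mm from the fence face, where 30 mm is flush.

Two readings did not fully fit:
- **Vertical force:** there was also about 15 N upward on the tool during the final press, which I put down to friction against the plate's front face.
- **Final tool position:** the tool stopped about 2 mm short of the position I had calculated, which matches the fingers being slightly wider than I assumed.

The plate-to-fence force could not be read directly. I estimate at least 10 N, from the push less friction.

I did not re-measure the can and the clamps at the end. The arm passed well clear of them.

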